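Load and cap the leak-test station

ROBOT

A 7-joint arm with a two-finger parallel gripper is mounted at the origin on the work surface. World frame = base frame: x ahead of the robot, y to its left, z up, the work surface at z = 0. Lengths are in m, angles in rad, forces in N, time in s.
With the tool pointing down it reaches from about 0.4 to 0.85 m from the base axis. Payload 10.4 kg.
Tool frame: the origin (TCP) lies between the finger pads; the fingertips stand ahead of it and the grasp point (between the pads) lies 3 mm ahead of it (r.tips_ahead is the z of the fingertips in the tool frame, in m); z points along the fingers, y is the line along which they close (so a half turn about z gives the same grasp; the last joint's range is limited). The gripper opens to 87 mm and grips with 3 to 60 N. Pads are 19 mm wide; open, the fingers measure 117 mm over their backs; the gripper's body (75 mm by 190 mm) begins 51 mm behind the grasp point.
Start: joints at [-0.023, 0.332, -0.065, 1.46, 0.022, 1.35, -0.088], TCP at [0.625, 0, 0.245] pointing down, gripper open.
Joint ranges: [-2.6, 2.6], [-0.5, 2.12], [-1.47, 1.34], [0.16, 2.42], [-1.27, 4.41], [0.06, 2.06], [-2.6, 2.6]. Speed limits (rad/s): [2.22, 2.22, 2.79, 2.79, 3.14, 3.14, 3.14].

INTERFACE

Orientations are given as a unit quaternion [x, y, z, w].
In Python, from bench import telemetry, camera, get_calibration, r gives the robot as it stands.
- The arm moves only by the tool drive_tool, never from a script. Its argument "series" is one flat list of numbers, 7 for each row, row after row: the turn, a rotation vector about the tool's x, y, z in units of 5 degrees (1.0 is 5 degrees), then the shift along the tool's x, y, z in units of 40 mm (1.0 is 40 mm), then the opening, from -1 (shut) to 1 (fully open). A call has 1 to 10 rows; each row is the pose to reach, as a shift and turn from the pose commanded when the call began, along the tool's axes at that moment; what a row does not reach only later rows make up. A row lasts 1/12 s, in which the tool goes at most 41.7 mm and 7.16 degrees, less where a joint would pass 70% of its speed; a pose out of reach is approached as far as the arm can. A call with a gripper value outside its range is refused whole. The fingers move at their own pace and stop on an object; "grip_force" is the grip in N (left out, the last holds). Time passes only in rows, so rows that repeat a pose let the fingers close. It gives the time, the measured TCP pose, the force, the opening and the grip force at its end, in the units of the state.
- telemetry.read_state(): the state, without advancing time (a new reading comes with each control period).
- camera(name): name is "scene" or "side" or "wrist"; returns the picture (384x512x3 uint8, red, green, blue); there is no depth.
- get_calibration(name): a dict with "fovy" (degrees; the focal length in pixels is half the picture's height over the tangent of half this angle, whatever the lens; pixels are square), "cx", "cy" (the principal point, pixels), "dist" ([k1, k2, p1, p2, k3] as OpenCV has them; the pictures are not rectified), "xyz" and "rotation" of the camera in the world. Camera axes: x right, y up, looking along -z (the intrinsics and any distortion apply to the point x, -y, -z); pixel columns grow to the right and rows downward; lengths in m; the calibration is good to about 2 mm. A picture is of the moment at which its call begins: read the wrist's pose just before it. get_calibration takes no time and is no camera call; for the wrist camera it gives the pose at the moment of the call.
- r.close_job(): hands the job in; it is judged then, once.
The state is a dict: "time": time; "joint_positions": joint angles; "joint_vel": joint speeds; "joint_torque": joint torques, N m; "ee_pos": TCP position; "eef_rot": TCP orientation; "ft_force": force on the tool from outside, world axes, zero at the start; "torque": the same for the moment, N m; "width": finger opening in m; "grip_force": force on a finger pad.
Only numpy, scipy, OpenCV 4.12 (cv2) and the standard library are available. Lean on these libraries where they do the work, as an engineer would, in place of code of your own. Each camera call takes 0.05 s, during which the arm holds its last target. There are 200 camera calls.

TASK

Set every white sleeve on the bench upright into a tapered socket of the blue leak-test station, fully home, and close each one with an orange cap from the sloping rack, tapered end down and knob up, its flange flat on the sleeve's rim. When all the sleeves are in and capped, press the green start button fully down and let go of it.

Things in the scene. Friction and masses are not known exactly. Their poses are not given: they have to be found in the camera images.
- sleeve1_mid (a point): White sleeve with a blue line and a heavy steel foot, 52 mm tall, upright on the bench at the start; may be absent (then None from the start). Point on its axis half-way up, 26 mm above its foot; z along its axis to the open rim. Tapered foot: 42 mm diameter at the bottom, 51 mm at 22 mm up; above that a straight collar of 64 mm diameter up to the rim. About 0.22 kg.
- sleeve2_mid (a point): Second sleeve, identical to the first, point and axes alike; may be absent. Its bore tapers from 48 mm diameter at the rim to 36 mm at 26 mm below the rim. Any sleeve may go in any socket. Seated, the collar's underside rests on the socket's rim and this point is 4 mm above the socket's point, on the same axis.
- sleeve3_mid (a point): Third sleeve, identical to the first, point and axes alike; may be absent.
- sleeve4_mid (a point): Fourth sleeve, identical to the first; may be absent (three or four sleeves are on the bench, within about 0.25 m either side of the middle, in front of station and rack).
- socket1 (a point): Socket of the leak-test station: centre of its mouth, level with its rim, 50 mm above the bench; z up, y along the row of four, 82 mm apart. An aluminium cone 30 mm high on a blue base plate (100 x 322 mm, 20 mm high): outside diameter 62 mm at the rim, 50 mm at the foot; bore 53 mm at the mouth, 41 mm at the base plate. Fixed; place and heading vary.
- socket2 (a point): Second socket, next in the row; same sizes and axes as the first.
- socket3 (a point): Third socket; same sizes and axes as the first.
- socket4 (a point): Fourth socket, at the other end; same sizes and axes as the first. With three sleeves, one socket stays empty.
- rack: Fixed rack beside the station: a grey plate sloping at 30 degrees, upper face looking up and towards the robot, with four square holes 72 mm apart along y; origin on the bench under the plate's centre, z up, the plate's lower edge on the -x side (towards the robot); 284 mm wide, about 95 mm high. Place and heading vary.
- cap1_mid (a point): Orange cap with a black tapered plug, 65 mm long. Point on its axis half-way along; z along its axis from plug to knob. Plug: 34 mm diameter at the tip (32.5 mm below the point), 45 mm where it meets the flange. Flange: 58 mm diameter, from 8.5 to 1.5 mm below the point. Knob: plain round, 24 mm diameter, from there to 32.5 mm above the point. About 0.09 kg.
- cap2_mid (a point): Second cap, identical. At the start each cap sits plug-first in a rack hole, its knob leaning 30 degrees from upright towards the robot; draw it out along its own axis by some 30 mm. Any cap fits any sleeve; a cap left over may stay in the rack. Seated, its flange lies on the sleeve's rim and this point is 34.5 mm above the sleeve's point, on the same axis.
- cap3_mid (a point): Third cap, identical to the first, point and axes alike.
- cap4_mid (a point): Fourth cap, identical to the first, point and axes alike.
- start (a joint): Travel of the green push button, m: 0 up, 0.006 fully down; sprung, about 4 N to push it fully down, returns by itself.
- start_top (a point): Centre of the top face of the green start button (32 mm diameter), 53 mm above the bench when up, on a fixed grey box 80 x 80 mm and 35 mm high whose place changes; z up. Press straight down.
There are look-alikes about, which are no part of the job. Leave any pink look-alike of the part that bears cap2_mid alone. Leave any pink look-alike of the part that bears start alone.

How it is judged:
By the outcome, as a careful person would: the job done as asked, in the order asked, and still so for the second after the job is handed in, with the robot touching nothing.
Of sleeve1, sleeve2, sleeve3, sleeve4 only 3 to 4 are there at a start; the rules pass over those that are not, and their reading is None.
At some moment in a run one of sleeve1, sleeve2, sleeve3, sleeve4 may be knocked a few centimetres aside while the robot is not near it.
It also fails if it takes over 210 s, if anything falls off the work surface, if the arm or the gripper's body presses on something with over 40 N, if the wrist force passes 120 N, or if a joint passes its speed limit or range.

## Working session

There is one attempt and no reset: what is moved stays moved. The work goes in short steps, Python scripts to look and compute and a tool call to move; the robot and the scene stay as the last step left them, time stands still between calls to the robot, and variables do not carry over. Pictures are saved under pics/ and viewed, at most 14 in all, crops included, and the job is handed in when it is done.

Besides the shell and the picture viewer there is one more tool, called after "Emit:" as name(argument=value, ...) on one line, values as JSON. drive_tool: Moves the arm, as the interface text tells. Its arguments: {"type":"object","properties":{"series":{"type":"array"},"grip_force":{"type":"number"}},"required":["series"]}

```bash
ls; mkdir -p pics; python3 - <<'E'
from bench import telemetry, camera, get_calibration, r
import cv2
for n in ("scene","side","wrist"):
    c=get_calibration(n); print(n,c)
    cv2.imwrite(f"pics/{n}0.png",cv2.resize(camera(n)[:,:,::-1],(800,600),interpolation=cv2.INTER_CUBIC))
print(telemetry.read_state(), r.tips_ahead)
E
```

```text
pics
scene {'fovy': 51.77908893371617, 'cx': 257.914467845515, 'cy': 194.38016170314708, 'dist': array([-0.0554023,  0.       ,  0.       ,  0.       ,  0.       ]), 'xyz': array([0.8754496 , 0.5604041 , 0.98939183]), 'rotation': array([0.10356229, 0.28773726, 0.89195599, 0.33301145])}
side {'fovy': 46.485305377352205, 'cx': 253.83764394279453, 'cy': 196.91942320064044, 'dist': array([0.00329672, 0.        , 0.        , 0.        , 0.        ]), 'xyz': array([ 0.28753329, -0.91128889,  0.62583131]), 'rotation': array([ 0.50446807, -0.05284312, -0.06991314,  0.85897132])}
wrist {'fovy': 66.41791519949658, 'cx': 252.33195003339898, 'cy': 192.24237978402826, 'dist': array([0.00023499, 0.        , 0.        , 0.        , 0.        ]), 'xyz': array([0.6253476 , 0.07318903, 0.38354086]), 'rotation': array([-1.36127737e-01,  7.01248722e-04, -1.18323586e-04,  9.90691038e-01])}
{'time': 0.15, 'joint_positions': array([-0.02256014,  0.33272051, -0.06468691,  1.4607328 ,  0.02161197,
        1.34993848, -0.08848615]), 'joint_vel': array([ 8.91417652e-04, -3.66008045e-03, -5.22455886e-04, -2.79409329e-03,
        4.00197625e-05,  3.44090845e-04, -1.18136174e-03]), 'joint_torque': array([ 1.82067095e-03, -6.23630190e+01,  2.54254905e-02, -3.90143681e+01,
       -6.11935230e-02,  3.71907104e-02, -1.53469024e-06]), 'ee_pos': array([ 6.24724132e-01, -3.66664564e-05,  2.43947990e-01]), 'eef_rot': array([ 7.07113451e-01,  7.07099896e-01, -4.12359805e-04, -3.66610254e-04]), 'ft_force': array([ 0.31382537, -0.72845424, -0.82546214]), 'torque': array([-0.02092551, -0.04019822,  0.00419534]), 'grip_force': 0.0, 'width': 0.08700267984922973} 0.022
```

View pics/scene0.png

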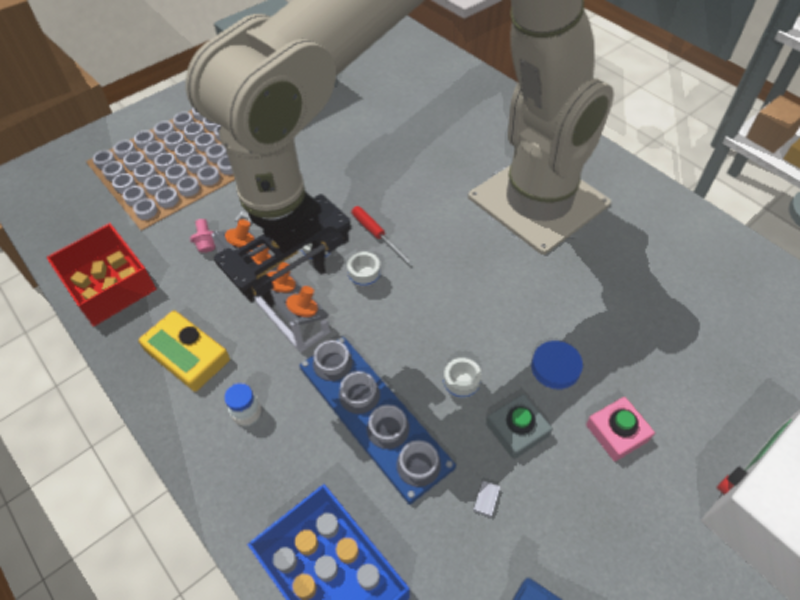

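View pics/side0.png

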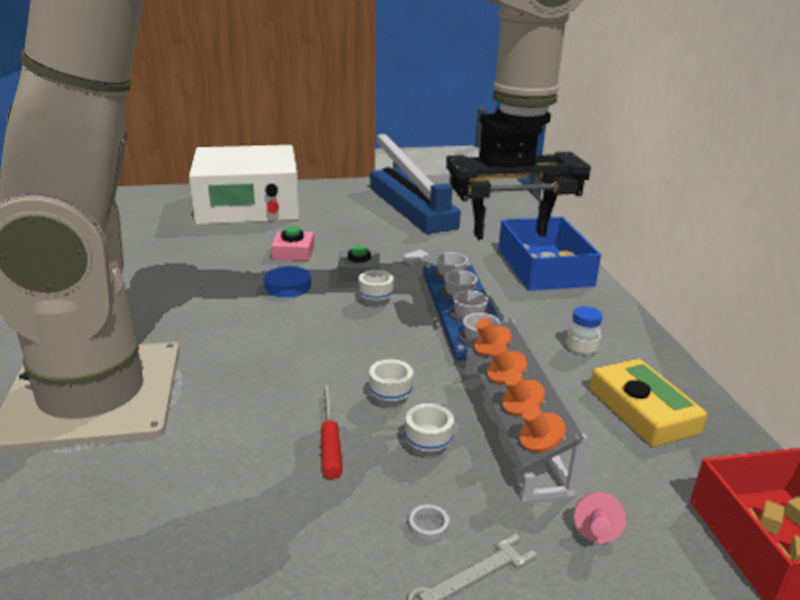

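View pics/wrist0.png

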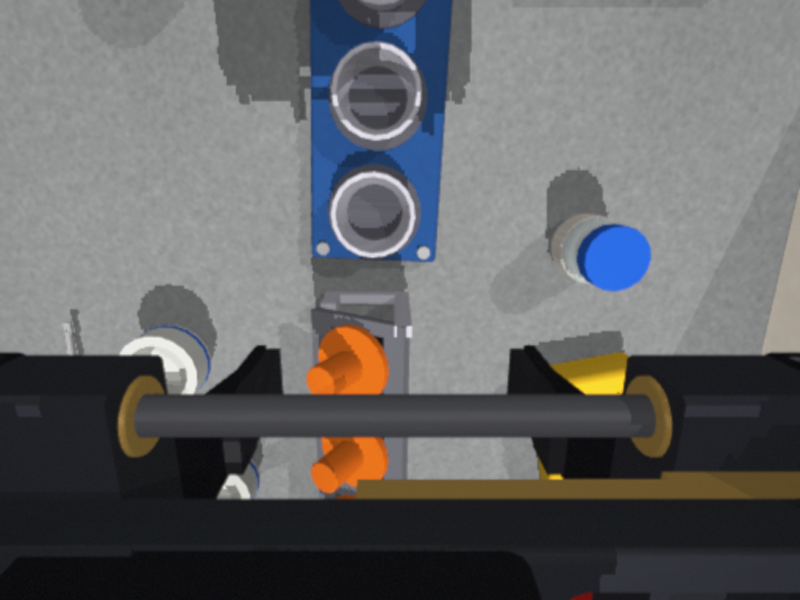

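Scene view: sockets are at (331,357) to (419,461) and the start button on the grey box is at (521,418). The button on the pink box at (624,422) is the look-alike, so I'll leave it. Three sleeves show in the side view at (391,381), (430,428) and (376,285). The flat grey ring at (428,521) has no height or blue line, so it isn't one. Four orange caps are in the rack, and the pink cap at (600,518) is the decoy. Next I'll measure.

```bash
cat > h.py <<'E'
import numpy as np, cv2
from scipy.spatial.transform import Rotation as R
from bench import telemetry, camera, get_calibration, r
def K(c):
    f=192/np.tan(np.radians(c["fovy"])/2); return np.array([[f,0,c["cx"]],[0,f,c["cy"]],[0,0,1.]])
def ray(c,uv):  # native pixels
    p=cv2.undistortPoints(np.array(uv,float).reshape(-1,1,2),K(c),c["dist"]).reshape(-1,2)
    d=np.c_[p[:,0],-p[:,1],-np.ones(len(p))]
    return R.from_quat(c["rotation"]).apply(d)
def onz(c,uv,z,s=1):
    d=ray(c,np.array(uv,float)*s); return c["xyz"]+d*((z-c["xyz"][2])/d[:,2])[:,None]
def proj(c,X):
    q=R.from_quat(c["rotation"]).inv().apply(np.atleast_2d(X)-c["xyz"]); q=q*[1,-1,-1]
    return cv2.projectPoints(q,np.zeros(3),np.zeros(3),K(c),c["dist"])[0].reshape(-1,2)
def go(xyz,yaw=0,tilt=0):
    """units for a move to TCP xyz; tilt: tool z leans to +x(yawed) ; tool y at yaw from world x"""
    s=telemetry.read_state(); R0=R.from_quat(s["eef_rot"])
    T=R.from_euler('z',yaw,degrees=True)*R.from_euler('y',-tilt,degrees=True)*R.from_quat([.70710678,.70710678,0,0])
    print("turn",np.round(np.degrees((R0.inv()*T).as_rotvec())/5,2),"shift",np.round(R0.inv().apply(np.array(xyz)-s["ee_pos"])/.04,3))
def st():
    s=telemetry.read_state(); print("t%.2f"%s["time"],s["ee_pos"].round(4),s["eef_rot"].round(4),"F",s["ft_force"].round(1),"w%.4f g%.1f"%(s["width"],s["grip_force"]),"q",s["joint_positions"].round(2)); return s
E
python3 - <<'E'
from h import *
np.set_printoptions(suppress=True,precision=4)
S,D,W=[get_calibration(n) for n in ("scene","side","wrist")]
k=.64
print("sock scene",onz(S,[(331,357),(358,389),(388,424),(419,461)],.05,k))
print("sock wrist",onz(W,[(372,213),(377,92)],.05,k))
print("sleeves side",onz(D,[(391,373),(430,420),(376,279)],.052,k))
print("sleeves scene",onz(S,[(365,262),(462,371)],.052,k))
print("btn scene",onz(S,[(521,418)],.053,k),onz(D,[(360,252)],.053,k), "pink btn",onz(S,[(624,422)],.053,k))
print("knobs side",onz(D,[(487,325),(508,352),(518,382),(537,415)],.13,k)); print("ring",onz(D,[(428,521)],.01,k))
E
```

```text
sock scene [[0.6118 0.051  0.05  ]
 [0.6152 0.1319 0.05  ]
 [0.6181 0.2149 0.05  ]
 [0.6219 0.2959 0.05  ]]
sock wrist [[0.609  0.0449 0.05  ]
 [0.6134 0.1249 0.05  ]]
sleeves side [[ 0.4364 -0.0863  0.052 ]
 [ 0.469  -0.201   0.052 ]
 [ 0.4596  0.2158  0.052 ]]
sleeves scene [[ 0.4318 -0.0771  0.052 ]
 [ 0.4581  0.2236  0.052 ]]
btn scene [[0.4468 0.352  0.053 ]] [[0.4456 0.3348 0.053 ]] pink btn [[0.3242 0.4695 0.053 ]]
knobs side [[ 0.5697 -0.1005  0.13  ]
 [ 0.5772 -0.1725  0.13  ]
 [ 0.5681 -0.2403  0.13  ]
 [ 0.5685 -0.3068  0.13  ]]
ring [[ 0.4393 -0.3338  0.01  ]]
```

Emit:
drive_tool(series=[0,0,0,-7.5,-2.4,-1.4,1,0,0,0,-7.5,-2.4,-1.4,1,0,0,0,-7.5,-2.4,-1.4,1,0,0,0,-7.5,-2.4,-1.4,1,0,0,0,-7.5,-2.4,-1.4,1,0,0,0,-7.5,-2.4,-1.4,1,0,0,0,-7.5,-2.4,-1.4,1,0,0,0,-7.5,-2.4,-1.4,1,0,0,0,-7.5,-2.4,-1.4,1,0,0,0,-7.5,-2.4,-1.4,1])

```text
time: 0.98
ee_pos: [0.5281, -0.3019, 0.3005]
eef_rot: [0.708, 0.706, -0.0, 0.0]
ft_force: [0.6, 0.3, -0.4]
width: 0.0867
grip_force: 0.0
```

```bash
python3 - <<'E'
from h import *
st(); c=get_calibration("wrist"); im=camera("wrist"); np.save("w1.npy",c,allow_pickle=True)
cv2.imwrite("pics/w1.png",cv2.resize(im[:,:,::-1],(800,600),interpolation=cv2.INTER_CUBIC))
E
```

```text
t0.98 [ 0.5281 -0.3019  0.3005] [ 7.084e-01  7.058e-01 -2.000e-04  1.000e-04] F [ 0.6  0.3 -0.4] w0.0867 g0.0 q [ 0.35  0.27  0.11  1.43 -0.03  1.45  0.46]
```

View pics/w1.png

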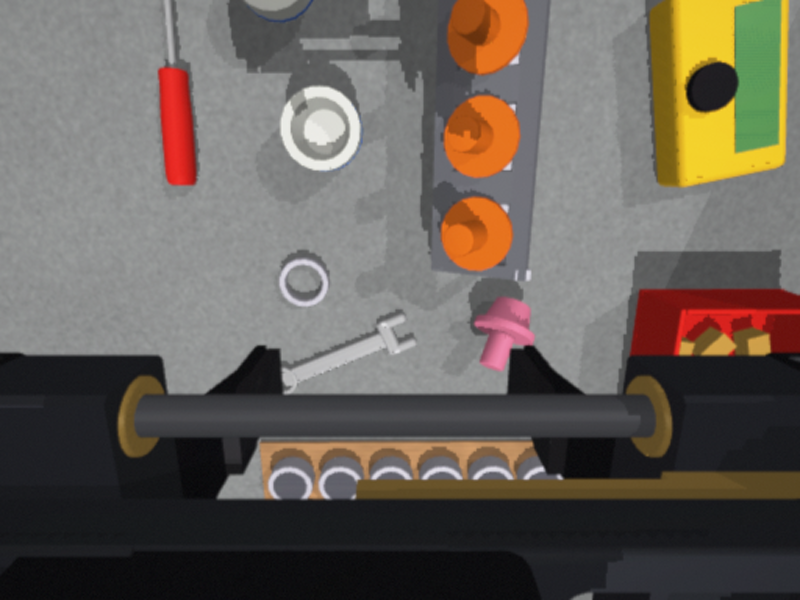

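w1 shows sleeve 2 at (320,128) and three orange caps at about (478,235), (480,135) and (487,30). The pink decoy is at (505,330) and the plain ring at (304,282). Two more survey views along the row should cover the rest.

Emit:
drive_tool(series=[0,0,0,4,0,0,1,0,0,0,4,0,0,1,0,0,0,4,0,0,1,0,0,0,4,0,0,1,0,0,0,4,0,0,1,0,0,0,4,0,0,1,0,0,0,4,0,0,1])

```text
time: 1.62
ee_pos: [0.5291, -0.139, 0.3004]
eef_rot: [0.706, 0.708, -0.0, -0.0]
ft_force: [0.0, -0.5, -0.3]
width: 0.0869
grip_force: 0.0
```

```bash
python3 - <<'E'
from h import *
st(); c=get_calibration("wrist"); im=camera("wrist"); np.save("w2.npy",c,allow_pickle=True)
cv2.imwrite("pics/w2n.png",im[:,:,::-1])
cv2.imwrite("pics/w2.png",cv2.resize(im[:,:,::-1],(800,600),interpolation=cv2.INTER_CUBIC))
E
```

```text
t1.62 [ 0.5291 -0.139   0.3004] [ 7.063e-01  7.079e-01 -1.000e-04 -0.000e+00] F [ 0.  -0.5 -0.3] w0.0869 g0.0 q [ 0.17  0.14  0.    1.58 -0.    1.42  0.18]
```

Emit:
drive_tool(series=[0,0,0,6.5,0,0,1,0,0,0,6.5,0,0,1,0,0,0,6.5,0,0,1,0,0,0,6.5,0,0,1,0,0,0,6.5,0,0,1,0,0,0,6.5,0,0,1,0,0,0,6.5,0,0,1,0,0,0,6.5,0,0,1,0,0,0,6.5,0,0,1,0,0,0,6.5,0,0,1])

```text
time: 2.5
ee_pos: [0.5295, 0.1181, 0.3004]
eef_rot: [0.708, 0.706, -0.0, 0.0]
ft_force: [-0.9, -1.1, -0.3]
width: 0.0871
grip_force: 0.0
```

```bash
python3 - <<'E'
from h import *
st(); c=get_calibration("wrist"); im=camera("wrist"); np.save("w3.npy",c,allow_pickle=True)
cv2.imwrite("pics/w3n.png",im[:,:,::-1])
cv2.imwrite("pics/w1n.png",cv2.resize(cv2.imread("pics/w1.png"),(512,384),interpolation=cv2.INTER_AREA))
cv2.imwrite("pics/w3.png",cv2.resize(im[:,:,::-1],(800,600),interpolation=cv2.INTER_CUBIC))
E
```

```text
t2.50 [0.5295 0.1181 0.3004] [ 7.080e-01  7.062e-01 -3.000e-04  2.000e-04] F [-0.9 -1.1 -0.3] w0.0871 g0.0 q [-0.12  0.14 -0.21  1.58  0.03  1.42 -0.33]
```

View pics/w2.png

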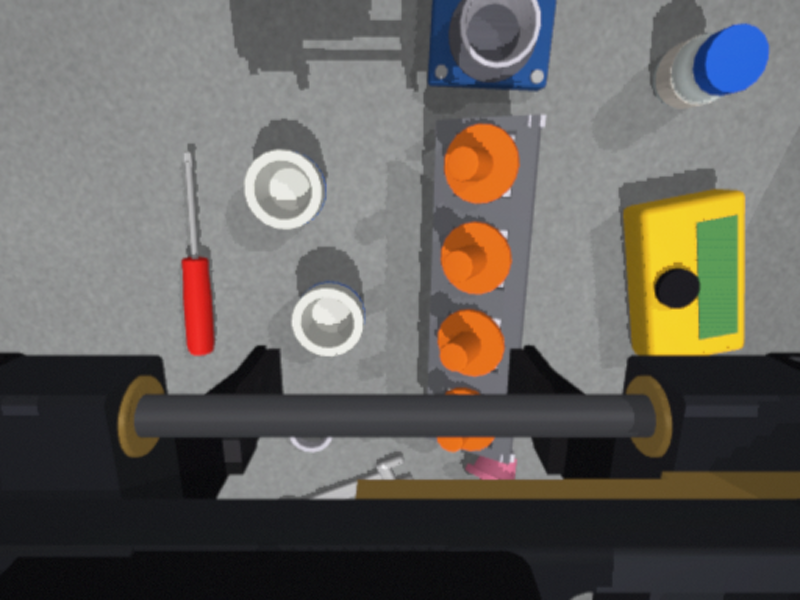

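View pics/w3.png

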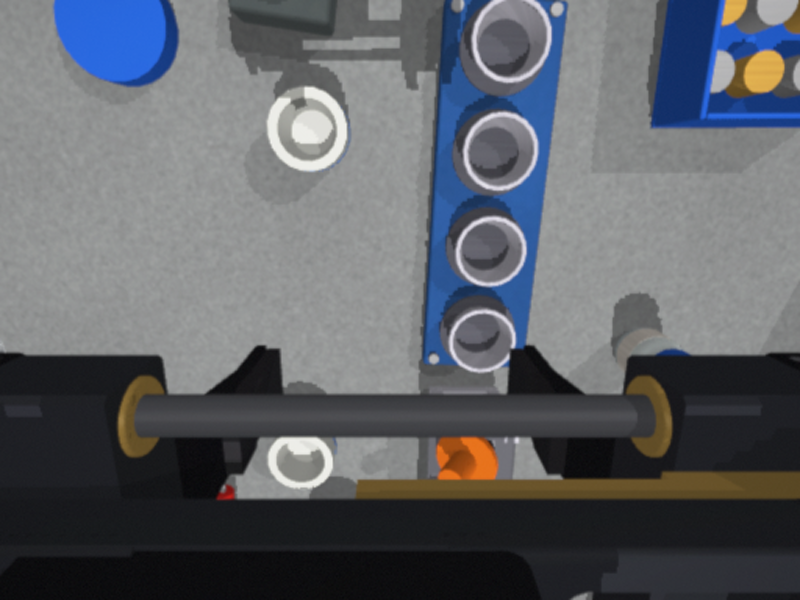

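w2 shows sleeves 1 and 2 at (285,190) and (328,320), plus all four caps from (480,163) down to (465,420). w3 shows sleeve 3 at (308,128) and sockets at (507,40), (497,150), (487,250) and (482,340). I'll fit the rims in rectified planes and fit the caps from their orange silhouettes.

```bash
cat >> h.py <<'E'
def ringfit(c,im,guess,z,r0,r1,win=.02,th=None):
    """best centre of a bright annulus r0..r1 (m) at height z near guess"""
    g=cv2.cvtColor(im,cv2.COLOR_BGR2GRAY).astype(np.float32); h=win+r1+.006; m=.0005
    n=int(2*h/m)+1; a=(np.arange(n)-n//2)*m; X,Y=np.meshgrid(guess[0]+a,guess[1]+a)
    p=proj(c,np.c_[X.ravel(),Y.ravel(),np.full(X.size,z)]).astype(np.float32)
    t=cv2.remap(g,p[:,0].reshape(n,n),p[:,1].reshape(n,n),cv2.INTER_LINEAR)
    k=int((r1+.004)/m); u=np.hypot(*np.meshgrid(*[np.arange(-k,k+1)*m]*2))
    T=((u>r0)&(u<r1)).astype(np.float32)
    s=cv2.matchTemplate(t,T,cv2.TM_CCOEFF_NORMED); _,v,_,l=cv2.minMaxLoc(s)
    return np.array([X[0,l[0]+k],Y[l[1]+k,0]]).round(4),round(v,2)
def cap_res(c,im,mids,ax):
    hsv=cv2.cvtColor(im,cv2.COLOR_BGR2HSV); M=cv2.inRange(hsv,(4,140,60),(16,255,255))
    return M
def cap_sil(c,mid,ax,S=4):
    ax=ax/np.linalg.norm(ax); e=np.cross(ax,[0,1,0.]); e/=np.linalg.norm(e); f=np.cross(ax,e); t=np.linspace(0,2*np.pi,40)[:,None]
    m=np.zeros((384,512),np.uint8)
    for rr,z0,z1 in ((.029,-.0085,-.0015),(.012,-.0015,.0325)):
        X=np.vstack([mid+ax*z+rr*(np.cos(t)*e+np.sin(t)*f) for z in (z0,z1)])
        hull=cv2.convexHull(proj(c,X).astype(np.float32)); cv2.fillConvexPoly(m,np.round(hull*16).astype(np.int32),255,cv2.LINE_AA,4)
    return m
E
python3 - <<'E'
from h import *
from scipy.optimize import minimize
np.set_printoptions(suppress=True,precision=4)
C={i:np.load(f"w{i}.npy",allow_pickle=True).item() for i in (1,2,3)}; I={i:cv2.imread(f"pics/w{i}n.png") for i in C}
k=.64
for nm,i,uv in (("s2",1,(320,128)),("s2",2,(328,320)),("s1",2,(285,190)),("s3",3,(308,128))):
    g=onz(C[i],[uv],.052,k)[0]; print(nm,i,g[:2],ringfit(C[i],I[i],g,.052,.025,.032))
for i,uv in ((3,(507,40)),(3,(497,150)),(3,(487,250)),(3,(482,340)),(2,(500,30))):
    g=onz(C[i],[uv],.05,k)[0]; print("sock",i,g[:2],ringfit(C[i],I[i],g,.05,.0265,.031))
# caps
bl=lambda m:cv2.GaussianBlur(m.astype(np.float32),(0,0),1.5)
ims=[(1,(1,2,3)),(2,(0,1,2))]  # caps numbered from +y ; visible sets
M={i:cap_res(C[i],I[i],0,0) for i in (1,2)}
for i in M: M[i][235 if i==1 else 226:]=0
B={i:bl(M[i]) for i in M}
def cost(p,d=72e-3):
    x,y,z,yaw=p[0],p[1],p[2],p[3]; Rz=R.from_euler('z',yaw); ax=Rz.apply([-.5,0,3**.5/2]); J=0
    for i in M:
        m=np.zeros((384,512),np.uint8)
        for n in range(4): m=np.maximum(m,cap_sil(C[i],np.array([x,y,z])+Rz.apply([0,-d*n,0]),ax))
        m[235 if i==1 else 226:]=0
        J+=np.mean((bl(m)-B[i])**2)
    return J
best=None
for z0 in (.08,.1):
    o=minimize(cost,[.585,-.095,z0,0],method="Nelder-Mead",options=dict(initial_simplex=np.array([[.585,-.095,z0,0],[.605,-.095,z0,0],[.585,-.08,z0,0],[.585,-.095,z0+.02,0],[.585,-.095,z0,.08]]),maxiter=250))
    print(o.x,np.degrees(o.x[3]),o.fun)
E
```

```text
s2 1 [ 0.4698 -0.1948] (array([ 0.4693, -0.1953]), 0.61)
s2 2 [ 0.4706 -0.1928] (array([ 0.4696, -0.1953]), 0.66)
s1 2 [ 0.4393 -0.0802] (array([ 0.4368, -0.0802]), 0.65)
s3 3 [0.4615 0.2251] (array([0.46  , 0.2241]), 0.6)
sock 3 [0.6162 0.2878] (array([0.6192, 0.2878]), 0.53)
sock 3 [0.6132 0.2081] (array([0.6157, 0.2071]), 0.82)
sock 3 [0.6093 0.1265] (array([0.6123, 0.125 ]), 0.83)
sock 3 [0.6091 0.0444] (array([0.6086, 0.0434]), 0.74)
sock 2 [0.6094 0.038 ] (array([0.6089, 0.043 ]), 0.29)
[ 0.5923 -0.0598  0.0777 -0.0085] -0.48771950390515373 66.13436889648438
[ 0.5924 -0.0597  0.0774 -0.0098] -0.5587375921172995 66.0141830444336
```

Sockets fit at an 82 mm pitch and −2.4° heading: (.609,.043), (.612,.125), (.616,.207), (.619,.288). Sleeves are at (.4695,−.195), (.437,−.080) and (.460,.224). The first cap's mid is at (.592,−.060,.0775), with the others spaced −72 mm in y. I'll take sleeve 3 first.

Emit:
drive_tool(series=[0,0,0,2.6,-1.73,3.8,1,0,0,0,2.6,-1.73,3.8,1,0,0,0,2.6,-1.73,3.8,1,0,0,0,2.6,-1.73,3.8,1,0,0,0,2.6,-1.73,3.8,1,0,0,0,2.6,-1.73,3.8,1,0,0,0,2.6,-1.73,3.8,1,0,0,0,2.6,-1.73,3.8,1])

```text
time: 3.22
ee_pos: [0.4611, 0.2227, 0.1494]
eef_rot: [0.708, 0.706, 0.0, 0.0]
ft_force: [-0.1, 0.5, -0.3]
width: 0.0872
grip_force: 0.0
```

```bash
python3 - <<'E'
from h import *
st(); go([.46,.224,.046])
c=get_calibration("scene"); im=camera("scene")[:,:,::-1].copy()
print([ringfit(c,im,g,.052,.025,.032) for g in ((.46,.224),(.437,-.08))])
E
```

```text
t3.22 [0.4611 0.2227 0.1494] [7.079e-01 7.063e-01 5.000e-04 5.000e-04] F [-0.1  0.5 -0.3] w0.0872 g0.0 q [-0.26  0.18 -0.31  1.86  0.06  1.11 -0.59]
turn [ 0.01  0.   -0.03] shift [ 0.033 -0.032  2.585]
[(array([0.4605, 0.227 ]), 0.28), (array([ 0.4375, -0.078 ]), 0.67)]
```

Emit:
drive_tool(series=[0,0,0,0,0,2.59,1,0,0,0,0,0,2.59,1,0,0,0,0,0,2.59,1,0,0,0,0,0,2.59,1,0,0,0,0,0,2.59,1,0,0,0,0,0,2.59,-1,0,0,0,0,0,2.59,-1,0,0,0,0,0,2.59,-1,0,0,0,0,0,2.59,-1,0,0,0,0,0,2.59,-1], grip_force=30)

```text
time: 4.1
ee_pos: [0.4603, 0.2243, 0.046]
eef_rot: [0.707, 0.707, 0.001, 0.0]
ft_force: [-2.0, -0.3, 7.5]
width: 0.0637
grip_force: 30.0
```

```bash
python3 - <<'E'
from h import *
st(); go([.6192,.288,.16])
E
```

```text
t4.10 [0.4603 0.2243 0.046 ] [7.071e-01 7.071e-01 6.000e-04 3.000e-04] F [-2.  -0.3  7.5] w0.0637 g30.0 q [-0.28  0.32 -0.3   1.95  0.12  0.89 -0.64]
turn [ 0.01 -0.01 -0.  ] shift [ 1.595  3.977 -2.845]
```

Emit:
drive_tool(series=[0,0,0,0,0,-2.85,-1,0,0,0,0,0,-2.85,-1,0,0,0,0,0,-2.85,-1,0,0,0,1.6,3.98,-2.85,-1,0,0,0,1.6,3.98,-2.85,-1,0,0,0,1.6,3.98,-2.85,-1,0,0,0,1.6,3.98,-2.85,-1,0,0,0,1.6,3.98,-2.85,-1,0,0,0,1.6,3.98,-2.85,-1,0,0,0,1.6,3.98,-2.85,-1])

```text
time: 4.93
ee_pos: [0.6183, 0.288, 0.1581]
eef_rot: [0.707, 0.707, -0.001, -0.0]
ft_force: [-0.3, -1.1, -3.0]
width: 0.0638
grip_force: 30.0
```

```bash
python3 - <<'E'
from h import *
st(); go([.6192,.288,.085])
cv2.imwrite("pics/w4.png",cv2.resize(camera("wrist")[:,:,::-1],(800,600),interpolation=cv2.INTER_CUBIC))
E
```

```text
t4.93 [0.6183 0.288  0.1581] [ 7.070e-01  7.072e-01 -8.000e-04 -4.000e-04] F [-0.3 -1.1 -3. ] w0.0638 g30.0 q [-0.31  0.53 -0.27  1.39  0.14  1.25 -0.59]
turn [-0.02  0.01  0.  ] shift [1.000e-03 2.500e-02 1.826e+00]
```

View pics/w4.png

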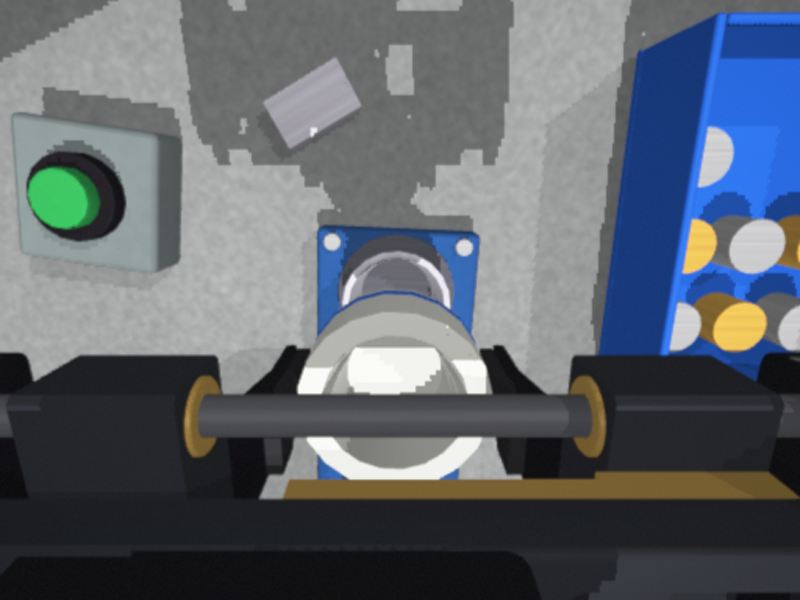

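w4 shows the sleeve held upright over the end socket at (392,390), with the socket rim just behind it at (395,280). The green button is at (63,197). I'll lower it now.

```bash
python3 - <<'E'
from h import *
c=get_calibration("wrist"); print(onz(c,[(63,197)],.053,.64))
E
```

```text
[[0.44501028 0.3484305  0.053     ]]
```

Emit:
drive_tool(series=[0,0,0,0,0.02,1.0,-1,0,0,0,0,0.02,1.6,-1,0,0,0,0,0.02,1.8,-1,0,0,0,0,0.02,1.95,-1,0,0,0,0,0.02,2.05,-1,0,0,0,0,0.02,2.1,-1,0,0,0,0,0.02,2.1,-1])

```text
time: 5.57
ee_pos: [0.6203, 0.2883, 0.0763]
eef_rot: [0.707, 0.707, 0.001, 0.0]
ft_force: [-1.1, 0.7, -2.8]
width: 0.0641
grip_force: 30.0
```

Emit:
drive_tool(series=[0,0,0,0,0,0,-1,0,0,0,0,0,0.05,-1,0,0,0,0,0,0.1,-1,0,0,0,0,0,0.1,-1])

```text
time: 5.9
ee_pos: [0.6204, 0.2885, 0.074]
eef_rot: [0.707, 0.707, 0.001, 0.0]
ft_force: [-7.1, -3.9, 15.9]
width: 0.0643
grip_force: 30.0
```

Emit:
drive_tool(series=[0,0,0,0,0,-0.05,1,0,0,0,0,0,-0.05,1,0,0,0,0,0,-0.05,1,0,0,0,0,0,-0.05,1,0,0,0,0,0,-1,1,0,0,0,0,0,-2,1,0,0,0,0,0,-3,1,0,0,0,0,0,-3.5,1,0,0,0,-1,-1,-3.5,1,0,0,0,-2,-2,-3.5,1])

```text
time: 6.73
ee_pos: [0.5613, 0.2303, 0.2119]
eef_rot: [0.707, 0.708, 0.002, 0.0]
ft_force: [-0.7, -1.7, -0.4]
width: 0.0867
grip_force: 0.0
```

```bash
python3 - <<'E'
from h import *
st(); go([.45,-.19,.21])
E
```

```text
t6.73 [0.5613 0.2303 0.2119] [7.065e-01 7.077e-01 1.700e-03 1.000e-04] F [-0.7 -1.7 -0.4] w0.0867 g0.0 q [-0.23  0.32 -0.29  1.55  0.09  1.28 -0.53]
turn [ 0.03 -0.03  0.02] shift [-10.503  -2.801   0.016]
```

Emit:
drive_tool(series=[0,0,0,-9.95,-2.25,0,1,0,0,0,-9.95,-2.25,0,1,0,0,0,-9.95,-2.25,0,1,0,0,0,-9.95,-2.25,0,1,0,0,0,-9.95,-2.25,0,1,0,0,0,-9.95,-2.25,0,1,0,0,0,-9.95,-2.25,0,1,0,0,0,-9.95,-2.25,0,1,0,0,0,-9.95,-2.25,0,1,0,0,0,-9.95,-2.25,0,1])

```text
time: 7.57
ee_pos: [0.4696, -0.1722, 0.2111]
eef_rot: [0.708, 0.706, -0.0, 0.0]
ft_force: [0.8, 1.0, -0.5]
width: 0.0869
grip_force: 0.0
```

```bash
python3 - <<'E'
from h import *
st()
c=get_calibration("wrist"); im=camera("wrist")[:,:,::-1].copy(); p,v=ringfit(c,im,(.437,-.08),.052,.025,.032,win=.05); print(p,v)
c=get_calibration("scene"); im=camera("scene")[:,:,::-1].copy()
print([ringfit(c,im,g,z,.025,.032,win=.01) for g,z in (((.437,-.08),.052),((.62,.288),.08))])
go([p[0],p[1],.12])
E
```

```text
t7.57 [ 0.4696 -0.1722  0.2111] [ 7.079e-01  7.064e-01 -1.000e-04  4.000e-04] F [ 0.8  1.  -0.5] w0.0869 g0.0 q [ 0.26  0.08 -0.    1.83  0.    1.23  0.26]
[ 0.437 -0.08 ] 0.46
[(array([ 0.437, -0.078]), 0.43), (array([0.621 , 0.2905]), 0.58)]
turn [-0.    0.02 -0.1 ] shift [ 2.373 -0.82   2.271]
```

Emit:
drive_tool(series=[0,0,0,2.37,-0.82,2.27,1,0,0,0,2.37,-0.82,2.27,1,0,0,0,2.37,-0.82,2.27,1,0,0,0,2.37,-0.82,2.27,1,0,0,0,2.37,-0.82,2.27,1,0,0,0,2.37,-0.82,2.27,1,0,0,0,2.37,-0.82,2.27,1,0,0,0,2.37,-0.82,2.27,1])

```text
time: 8.33
ee_pos: [0.4393, -0.0752, 0.1214]
eef_rot: [0.708, 0.707, 0.001, 0.001]
ft_force: [0.4, 0.5, 0.4]
width: 0.087
grip_force: 0.0
```

```bash
python3 - <<'E'
from h import *
st(); go([.437,-.080,.046])
E
```

```text
t8.33 [ 0.4393 -0.0752  0.1214] [7.077e-01 7.066e-01 7.000e-04 1.000e-03] F [0.4 0.5 0.4] w0.0870 g0.0 q [ 0.16  0.06 -0.1   2.06  0.01  1.02  0.06]
turn [ 0.03  0.   -0.02] shift [-0.119 -0.062  1.884]
```

Emit:
drive_tool(series=[0,0,0,-0.12,-0.06,0,1,0,0,0,-0.12,-0.06,1.0,1,0,0,0,-0.12,-0.06,1.88,1,0,0,0,-0.12,-0.06,1.88,1,0,0,0,-0.12,-0.06,1.88,1,0,0,0,-0.12,-0.06,1.88,-1,0,0,0,-0.12,-0.06,1.88,-1,0,0,0,-0.12,-0.06,1.88,-1,0,0,0,-0.12,-0.06,1.88,-1,0,0,0,-0.12,-0.06,1.88,-1])

```text
time: 9.17
ee_pos: [0.4365, -0.079, 0.046]
eef_rot: [0.707, 0.707, 0.001, 0.001]
ft_force: [-1.8, 0.1, 8.1]
width: 0.0639
grip_force: 30.0
```

```bash
python3 - <<'E'
from h import *
st(); go([.6157,.207,.16])
E
```

```text
t9.17 [ 0.4365 -0.079   0.046 ] [7.071e-01 7.071e-01 6.000e-04 8.000e-04] F [-1.8  0.1  8.1] w0.0639 g30.0 q [ 0.16  0.17 -0.09  2.13  0.02  0.85  0.06]
turn [ 0.02  0.   -0.  ] shift [ 7.151  4.486 -2.842]
```

Emit:
drive_tool(series=[0,0,0,0,0,-1,-1,0,0,0,0,0,-2,-1,0,0,0,0,0,-2.85,-1,0,0,0,0.85,0.5,-2.85,-1,0,0,0,1.7,1.0,-2.85,-1,0,0,0,2.55,1.5,-2.85,-1,0,0,0,3.4,2.0,-2.85,-1,0,0,0,4.2,2.6,-2.85,-1,0,0,0,5.0,3.1,-2.85,-1,0,0,0,5.8,3.6,-2.85,-1])

```text
time: 10.0
ee_pos: [0.5802, 0.1546, 0.1587]
eef_rot: [0.707, 0.707, -0.0, -0.0]
ft_force: [0.6, -0.4, -1.5]
width: 0.064
grip_force: 30.0
```

Emit:
drive_tool(series=[0,0,0,0.7,0.5,0,-1,0,0,0,1.35,0.88,0,-1,0,0,0,1.35,0.88,0,-1,0,0,0,1.35,0.88,0,-1,0,0,0,1.35,0.88,0,-1,0,0,0,1.35,0.88,0,-1])

```text
time: 10.5
ee_pos: [0.6147, 0.2056, 0.1589]
eef_rot: [0.708, 0.707, -0.0, 0.0]
ft_force: [-0.8, -0.3, -3.1]
width: 0.0638
grip_force: 30.0
```

```bash
python3 - <<'E'
from h import *
st(); go([.6157,.207,.076])
E
```

```text
t10.50 [0.6147 0.2056 0.1589] [ 7.076e-01  7.066e-01 -5.000e-04  3.000e-04] F [-0.8 -0.3 -3.1] w0.0638 g30.0 q [-0.2   0.45 -0.26  1.49  0.12  1.22 -0.48]
turn [-0.    0.01 -0.02] shift [0.037 0.026 2.072]
```

Emit:
drive_tool(series=[0,0,0,0.02,0.02,0.8,-1,0,0,0,0.02,0.02,1.4,-1,0,0,0,0.02,0.02,1.7,-1,0,0,0,0.02,0.02,1.9,-1,0,0,0,0.02,0.02,2.0,-1,0,0,0,0.02,0.02,2.08,-1,0,0,0,0.02,0.02,2.12,-1,0,0,0,0.02,0.02,2.16,-1,0,0,0,0.02,0.02,2.18,-1,0,0,0,0.02,0.02,2.18,-1])

```text
time: 11.33
ee_pos: [0.6164, 0.2081, 0.0742]
eef_rot: [0.707, 0.707, 0.001, 0.001]
ft_force: [-5.6, -2.3, 8.5]
width: 0.0639
grip_force: 30.0
```

Emit:
drive_tool(series=[0,0,0,0,0,-0.03,1,0,0,0,0,0,-0.03,1,0,0,0,0,0,-0.03,1,0,0,0,0,0,-0.03,1,0,0,0,0,0,-1,1,0,0,0,0,0,-2,1,0,0,0,0,0,-3,1,0,0,0,-0.5,-0.8,-3.5,1,0,0,0,-1.3,-1.4,-3.5,1,0,0,0,-2,-2,-3.5,1])

```text
time: 12.17
ee_pos: [0.5353, 0.1276, 0.2134]
eef_rot: [0.707, 0.708, 0.001, 0.001]
ft_force: [0.5, -0.9, 0.1]
width: 0.0868
grip_force: 0.0
```

Emit:
drive_tool(series=[0,0,0,-0.8,-0.3,0,1,0,0,0,-1.7,-0.6,0,1,0,0,0,-2.6,-0.9,0,1,0,0,0,-3.5,-1.2,0,1,0,0,0,-4.4,-1.5,0,1,0,0,0,-5.3,-1.7,0,1,0,0,0,-6.2,-1.7,0,1,0,0,0,-7.2,-1.7,0,1,0,0,0,-8.2,-1.7,0,1,0,0,0,-9.2,-1.7,0,1])

```text
time: 13.0
ee_pos: [0.4674, -0.2421, 0.2122]
eef_rot: [0.707, 0.707, 0.0, 0.001]
ft_force: [1.2, 1.0, -1.1]
width: 0.0871
grip_force: 0.0
```

Emit:
drive_tool(series=[0,0,0,-1,0,0,1,0,0,0,-1.5,0,0,1,0,0,0,-1.5,0,0,1,0,0,0,-1.5,0,0,1])

```text
time: 13.33
ee_pos: [0.4673, -0.3012, 0.2115]
eef_rot: [0.708, 0.706, -0.0, -0.0]
ft_force: [0.8, 0.2, 0.5]
width: 0.0873
grip_force: 0.0
```

```bash
python3 - <<'E'
from h import *
st()
c=get_calibration("wrist"); im=camera("wrist")[:,:,::-1].copy(); p,v=ringfit(c,im,(.469,-.195),.052,.025,.032,win=.05); print(p,v)
go([p[0],p[1],.14],60)
c=get_calibration("scene"); im=camera("scene")[:,:,::-1].copy(); cv2.imwrite("pics/sc2.png",im)
print([ringfit(c,im,g,z,.025,.032,win=.015) for g,z in (((.469,-.195),.052),((.62,.288),.08),((.6157,.207),.08))])
E
```

```text
t13.33 [ 0.4673 -0.3012  0.2115] [ 7.079e-01  7.063e-01 -1.000e-04 -1.000e-04] F [0.8 0.2 0.5] w0.0873 g0.0 q [ 0.4   0.2   0.11  1.7  -0.02  1.24  0.51]
[ 0.4695 -0.1955] 0.51
turn [  0.  -0. -12.] shift [2.605 0.042 1.792]
[(array([ 0.47  , -0.1925]), 0.48), (array([0.621 , 0.2905]), 0.58), (array([0.6172, 0.2095]), 0.59)]
```

Emit:
drive_tool(series=[0,0,-1.4,0.5,0,0.3,1,0,0,-2.8,1,0,0.6,1,0,0,-4.2,1.5,0,0.9,1,0,0,-5.6,2,0,1.2,1,0,0,-7.0,2.6,0.04,1.5,1,0,0,-8.4,2.6,0.04,1.79,1,0,0,-9.8,2.6,0.04,1.79,1,0,0,-11.2,2.6,0.04,1.79,1,0,0,-12,2.6,0.04,1.79,1,0,0,-12,2.6,0.04,1.79,1])

```text
time: 14.27
ee_pos: [0.4696, -0.1946, 0.1404]
eef_rot: [0.256, 0.967, 0.0, 0.0]
ft_force: [0.1, 0.2, -0.6]
width: 0.087
grip_force: 0.0
```

Emit:
drive_tool(series=[0,0,0,0,0,0,1,0,0,0,0,0,0,1,0,0,0,0,0,0,1])

```text
time: 14.52
ee_pos: [0.4694, -0.1957, 0.1403]
eef_rot: [0.259, 0.966, 0.0, 0.0]
ft_force: [0.3, -0.0, 1.0]
width: 0.0871
grip_force: 0.0
```

```bash
python3 - <<'E'
from h import *
st(); go([.4695,-.1955,.046],60)
E
```

```text
t14.52 [ 0.4694 -0.1957  0.1403] [2.594e-01 9.658e-01 0.000e+00 2.000e-04] F [ 0.3 -0.   1. ] w0.0871 g0.0 q [ 0.36  0.17 -0.06  1.89  0.01  1.08  1.34]
turn [ 0.    0.   -0.01] shift [2.000e-03 5.000e-03 2.357e+00]
```

Emit:
drive_tool(series=[0,0,0,0,0,0.9,1,0,0,0,0,0,1.8,1,0,0,0,0,0,2.35,1,0,0,0,0,0,2.35,1,0,0,0,0,0,2.35,1,0,0,0,0,0,2.35,-1,0,0,0,0,0,2.35,-1,0,0,0,0,0,2.35,-1,0,0,0,0,0,2.35,-1,0,0,0,0,0,2.35,-1])

```text
time: 15.35
ee_pos: [0.4701, -0.1961, 0.0472]
eef_rot: [0.259, 0.966, 0.0, 0.001]
ft_force: [-0.7, 1.0, 5.9]
width: 0.0639
grip_force: 30.0
```

```bash
python3 - <<'E'
from h import *
st(); go([.50,-.05,.17]);go([.6123,.125,.17])
E
```

```text
t15.35 [ 0.4701 -0.1961  0.0472] [2.588e-01 9.659e-01 1.000e-04 1.000e-03] F [-0.7  1.   5.9] w0.0639 g30.0 q [ 0.36  0.29 -0.06  1.97  0.02  0.88  1.33]
turn [ 0.02  0.02 12.  ] shift [ 1.173  3.54  -3.07 ]
turn [ 0.02  0.02 12.  ] shift [ 0.929  8.733 -3.066]
```

Emit:
drive_tool(series=[0,0,0,0,0,-1,-1,0,0,0,0,0,-2,-1,0,0,0,0,0,-3.07,-1,0,0,1.3,0.3,0.9,-3.07,-1,0,0,2.6,0.6,1.8,-3.07,-1,0,0,3.9,0.9,2.7,-3.07,-1,0,0,5.2,1.17,3.54,-3.07,-1,0,0,6.5,1.13,4.4,-3.07,-1,0,0,7.8,1.09,5.2,-3.07,-1,0,0,9.1,1.05,6.0,-3.07,-1])

```text
time: 16.18
ee_pos: [0.5533, 0.0347, 0.1692]
eef_rot: [0.614, 0.789, 0.0, 0.0]
ft_force: [0.8, -0.9, -2.1]
width: 0.0642
grip_force: 30.0
```

```bash
python3 - <<'E'
from h import *
st(); go([.6123,.125,.17])
E
```

```text
t16.18 [0.5533 0.0347 0.1692] [6.144e-01 7.890e-01 1.000e-04 1.000e-04] F [ 0.8 -0.9 -2.1] w0.0642 g30.0 q [ 0.02  0.24 -0.19  1.74  0.05  1.16  0.06]
turn [ 0.   -0.    2.84] shift [ 1.827  1.983 -0.02 ]
```

Emit:
drive_tool(series=[0,0,1.3,0.8,0.9,0,-1,0,0,2.8,1.7,1.9,0,-1,0,0,2.8,1.7,1.9,0,-1,0,0,2.8,1.7,1.9,0,-1,0,0,2.8,1.7,1.9,0,-1,0,0,2.8,1.7,1.9,0,-1])

```text
time: 16.68
ee_pos: [0.6091, 0.1165, 0.1686]
eef_rot: [0.704, 0.71, -0.001, 0.0]
ft_force: [-0.1, -1.2, -2.0]
width: 0.064
grip_force: 30.0
```

```bash
python3 - <<'E'
from h import *
st(); go([.6123,.125,.074])
E
```

```text
t16.68 [0.6091 0.1165 0.1686] [ 7.041e-01  7.101e-01 -6.000e-04  0.000e+00] F [-0.1 -1.2 -2. ] w0.0640 g30.0 q [-0.11  0.38 -0.19  1.56  0.07  1.21 -0.31]
turn [-0.01  0.01  0.1 ] shift [0.213 0.084 2.365]
```

Emit:
drive_tool(series=[0,0,0.1,0.21,0.08,0,-1,0,0,0.1,0.21,0.08,0.4,-1,0,0,0.1,0.21,0.08,0.8,-1,0,0,0.1,0.21,0.08,1.0,-1,0,0,0.1,0.21,0.08,1.0,-1,0,0,0.1,0.21,0.08,1.0,-1])

```text
time: 17.18
ee_pos: [0.6125, 0.1256, 0.1292]
eef_rot: [0.707, 0.707, -0.0, -0.0]
ft_force: [0.4, 0.2, -2.4]
width: 0.0644
grip_force: 30.0
```

```bash
python3 - <<'E'
from h import *
st(); go([.6123,.125,.074])
E
```

```text
t17.18 [0.6125 0.1256 0.1292] [ 7.074e-01  7.068e-01 -2.000e-04 -0.000e+00] F [ 0.4  0.2 -2.4] w0.0644 g30.0 q [-0.13  0.42 -0.19  1.59  0.08  1.14 -0.34]
turn [-0.    0.   -0.01] shift [-0.014 -0.006  1.379]
```

Emit:
drive_tool(series=[0,0,0,0,0,0.6,-1,0,0,0,0,0,1.0,-1,0,0,0,0,0,1.15,-1,0,0,0,0,0,1.25,-1,0,0,0,0,0,1.3,-1,0,0,0,0,0,1.35,-1,0,0,0,0,0,1.39,-1,0,0,0,0,0,1.42,-1,0,0,0,0,0,1.42,-1])

```text
time: 17.93
ee_pos: [0.613, 0.1256, 0.0751]
eef_rot: [0.707, 0.707, 0.0, 0.001]
ft_force: [-11.6, -4.2, 19.1]
width: 0.0641
grip_force: 30.0
```

All three sleeves are seated; TCP heights at contact were .074 to .075, as expected. Next are the caps.

Emit:
drive_tool(series=[0,0,0,0,0,-0.03,1,0,0,0,0,0,-0.03,1,0,0,0,0,0,-0.03,1,0,0,0,0,0,-0.03,1,0,0,0,0,0,-1,1,0,0,0,0,0,-2,1,0,0,0,0,0,-3,1,0,0,0,0,0,-3.2,1,0,0,0,0,0,-3.2,1,0,0,0,0,0,-3.2,1])

```text
time: 18.77
ee_pos: [0.6129, 0.1262, 0.2005]
eef_rot: [0.707, 0.707, 0.001, 0.0]
ft_force: [0.3, -0.8, -0.1]
width: 0.0869
grip_force: 0.0
```

```bash
python3 - <<'E'
from h import *
st(); go([.542,-.060,.17],-.5,30)
E
```

```text
t18.77 [0.6129 0.1262 0.2005] [7.071e-01 7.071e-01 6.000e-04 3.000e-04] F [ 0.3 -0.8 -0.1] w0.0869 g0.0 q [-0.13  0.37 -0.19  1.51  0.07  1.27 -0.33]
turn [-5.98 -0.03  0.1 ] shift [-4.655 -1.774  0.758]
```

Emit:
drive_tool(series=[-1.2,0,0,-0.9,-0.3,0,0.2,-2.4,0,0,-1.8,-0.7,0.2,0.2,-3.6,0,0,-2.7,-1.1,0.4,0.2,-4.8,0,0,-3.7,-1.5,0.6,0.2,-6,0,0.1,-4.65,-1.77,0.75,0.2,-6,0,0.1,-4.65,-1.77,0.75,0.2,-6,0,0.1,-4.65,-1.77,0.75,0.2,-6,0,0.1,-4.65,-1.77,0.75,0.2,-6,0,0.1,-4.65,-1.77,0.75,0.2])

```text
time: 19.52
ee_pos: [0.5429, -0.0588, 0.1706]
eef_rot: [0.685, 0.68, 0.183, 0.183]
ft_force: [0.4, 0.7, -0.6]
width: 0.0524
grip_force: 0.0
```

```bash
python3 - <<'E'
from h import *
st(); c=get_calibration("wrist"); im=camera("wrist")[:,:,::-1].copy()
go([.5798,-.060,.0992],-.5,30)
ax=R.from_euler('z',-.5,degrees=True).apply([-.5,0,.866])
m=cap_sil(c,np.array([.5923,-.0598,.0775]),ax); cs,_=cv2.findContours((m>127).astype(np.uint8),cv2.RETR_EXTERNAL,cv2.CHAIN_APPROX_NONE)
cv2.drawContours(im,cs,-1,(0,255,0),1)
cv2.imwrite("pics/w5.png",cv2.resize(im,(800,600),interpolation=cv2.INTER_CUBIC))
E
```

```text
t19.52 [ 0.5429 -0.0588  0.1706] [0.6854 0.6805 0.1834 0.183 ] F [ 0.4  0.7 -0.6] w0.0524 g0.0 q [ 0.11 -0.09 -0.07  2.19 -0.05  0.51  0.06]
turn [ 0.01 -0.04  0.01] shift [-0.032 -0.102  2.007]
```

View pics/w5.png

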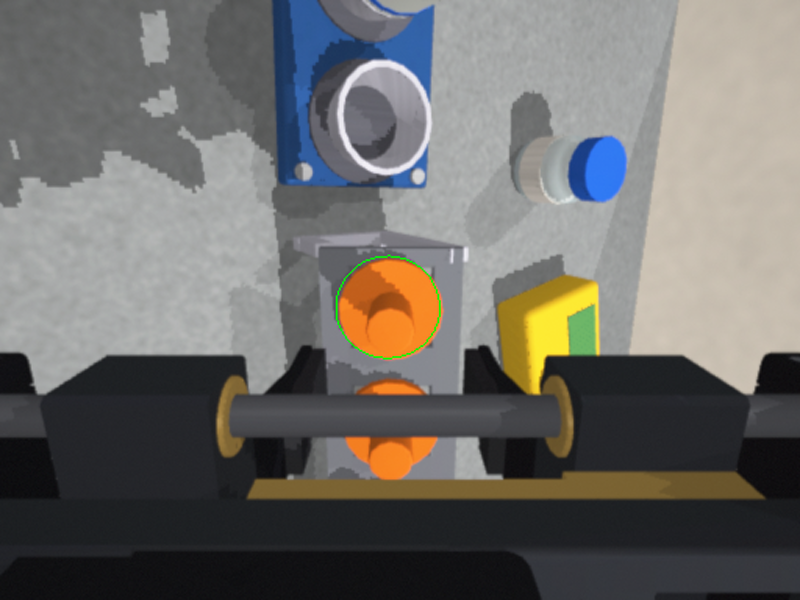

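w5 shows the predicted outline lying exactly on the first orange cap's flange at (388,308), so the rack pose is right. I'll grasp it along its axis.

Emit:
drive_tool(series=[0,0,0,0,-0.06,0.7,0.2,0,0,0,0,-0.06,1.4,0.2,0,0,0,0,-0.06,1.8,0.2,0,0,0,0,-0.06,2.0,0.2,0,0,0,0,-0.06,2.0,0.2,0,0,0,0,-0.06,2.0,-1,0,0,0,0,-0.06,2.0,-1,0,0,0,0,-0.06,2.0,-1,0,0,0,0,-0.06,2.0,-1,0,0,0,0,-0.06,2.0,-1], grip_force=30)

```text
time: 20.4
ee_pos: [0.5782, -0.0593, 0.099]
eef_rot: [0.686, 0.681, 0.182, 0.181]
ft_force: [-21.2, 1.7, 14.3]
width: 0.0482
grip_force: 30.1
```

```bash
python3 - <<'E'
from h import *
st(); go([.5798,-.060,.0992],-.5,30)
E
```

```text
t20.40 [ 0.5782 -0.0593  0.099 ] [0.6861 0.6808 0.1817 0.1813] F [-21.2   1.7  14.3] w0.0482 g30.1 q [ 0.1   0.1  -0.07  2.18 -0.02  0.34  0.04]
turn [-0.05 -0.03  0.  ] shift [-0.018  0.037  0.016]
```

```bash
python3 - <<'E'
from h import *
w=camera("wrist")[:,:,::-1]; s=camera("side")[:,:,::-1]
a=cv2.resize(w[130:340,130:390],(400,323),interpolation=cv2.INTER_CUBIC)
b=cv2.resize(s[150:330,250:430],(400,400),interpolation=cv2.INTER_CUBIC)
o=np.zeros((400,800,3),np.uint8); o[:323,:400]=a; o[:,400:]=b; cv2.imwrite("pics/p6.png",o); st()
E
```

```text
t20.50 [ 0.5782 -0.0593  0.099 ] [0.6861 0.6808 0.1817 0.1813] F [-21.4   0.3  12.7] w0.0482 g30.1 q [ 0.1   0.1  -0.07  2.18 -0.02  0.34  0.04]
```

View pics/p6.png

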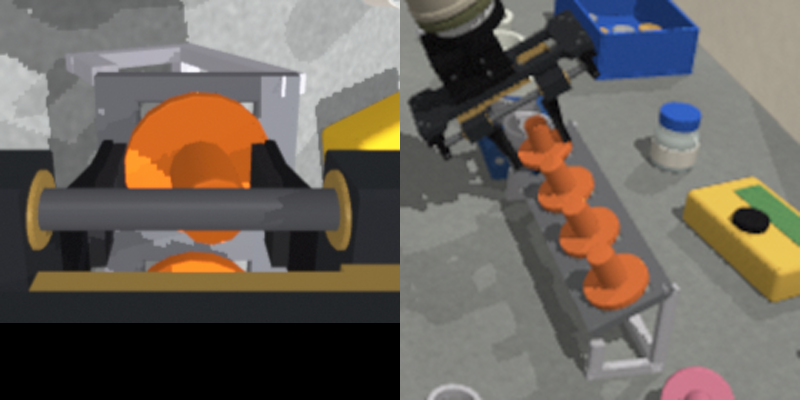

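Emit:
drive_tool(series=[0,0,0,0,0,0,0.4,0,0,0,0,0,0,0.4,0,0,0,0,0,0,0.4,0,0,0,0,0,-0.8,0.4,0,0,0,0,0,-1.6,0.4,0,0,0,0,0,-2.4,0.4,0,0,0,0,0,-2.4,0.4,0,0,0,0,0,-2.4,0.4])

```text
time: 21.17
ee_pos: [0.5331, -0.0593, 0.1858]
eef_rot: [0.685, 0.68, 0.185, 0.185]
ft_force: [0.3, 0.5, 0.4]
width: 0.0605
grip_force: 0.0
```

```bash
cat > fit.py <<'E'
from h import *
from scipy.optimize import minimize
st(); W=get_calibration("wrist"); wi=camera("wrist")[:,:,::-1].copy(); D=get_calibration("side"); di=camera("side")[:,:,::-1].copy(); S=get_calibration("scene"); si=camera("scene")[:,:,::-1].copy()
cv2.imwrite("pics/n_w.png",wi);cv2.imwrite("pics/n_d.png",di);cv2.imwrite("pics/n_s.png",si)
np.save("nw.npy",W,allow_pickle=True)
V=[(np.load(f"w{i}.npy",allow_pickle=True).item(),cv2.imread(f"pics/w{i}n.png")) for i in (1,2)]+[(W,wi),(D,di)]
bl=lambda m:cv2.GaussianBlur(m.astype(np.float32),(0,0),1.2)
def fit(vs,free_tilt=False):
    Bs=[]
    for c,im in vs:
        hsv=cv2.cvtColor(im,cv2.COLOR_BGR2HSV); M=cv2.inRange(hsv,(4,140,50),(16,255,255)); k=np.ones((384,512),np.uint8)
        if c is not D: k[222:]=0
        Bs.append((bl(M*k),k))
    def cost(p,full=False):
        Rz=R.from_euler('z',p[3]); t=np.radians(30); ax=Rz.apply([-np.sin(t),0,np.cos(t)]); J=[]
        for (c,im),(B,k) in zip(vs,Bs):
            m=np.zeros((384,512),np.uint8)
            for n in range(4): m=np.maximum(m,cap_sil(c,p[:3]+Rz.apply([0,-.072*n,0]),ax))
            J.append(np.mean((bl(m*k)-B)**2))
        return J if full else sum(J)
    p0=np.array([.5923,-.0598,.0775,-.009]); sx=np.vstack([p0]+[p0+d for d in np.diag([.01,.01,.01,.04])])
    o=minimize(cost,p0,method="Nelder-Mead",options=dict(initial_simplex=sx,maxiter=200,xatol=1e-4,fatol=.01))
    print(o.x.round(4),np.round(cost(o.x,True),1), "start",np.round(cost(p0,True),1))
fit(V[:2]); fit(V[2:3]); fit(V[3:]); fit(V)
E
python3 fit.py
```

```text
t21.17 [ 0.5331 -0.0593  0.1858] [0.6852 0.6799 0.1846 0.1847] F [0.3 0.5 0.4] w0.0605 g0.0 q [ 0.11 -0.14 -0.07  2.2  -0.05  0.55  0.07]
[ 0.5923 -0.0597  0.0776 -0.0087] [47.7 29.1] start [49.1 28.7]
[ 0.5956 -0.0622  0.0732 -0.0238] [0.6] start [17.]
[ 0.6015 -0.0332  0.0621  0.0011] [2605.4] start [2641.2]
[ 0.5918 -0.0599  0.0801 -0.0078] [  52.4   27.8   12.3 2622.4] start [  49.1   28.7   17.  2641.2]
```

```bash
sed -i 's/^st(); W=.*$/W=np.load("nw.npy",allow_pickle=True).item(); D=get_calibration("side"); wi=cv2.imread("pics\/n_w.png"); di=cv2.imread("pics\/n_d.png")/; /^cv2.imwrite/d; /^np.save/d; s/if c is not D: k\[222:\]=0/if c is not D: k[222:]=0\n        else: k[:]=0; k[195:300,292:385]=1/; s/(4,140,50)/(2,130,25)/' fit.py
cat >> fit.py <<'E'
c,im=V[3]; im=im.copy(); ax=R.from_euler('z',-.009).apply([-.5,0,.866])
for n in range(4):
    m=cap_sil(D,np.array([.5923,-.0598-.072*n,.0776]),ax); cs,_=cv2.findContours((m>127).astype(np.uint8),cv2.RETR_EXTERNAL,cv2.CHAIN_APPROX_NONE); cv2.drawContours(im,cs,-1,(0,255,0),1)
cv2.imwrite("pics/sd.png",cv2.resize(im[190:310,290:390],(667,800)[::1] if 0 else (500,600),interpolation=cv2.INTER_NEAREST))
E
python3 fit.py
```

```text
[ 0.5923 -0.0598  0.0781 -0.0094] [63.4 25.3] start [63.8 26.2]
[ 0.5949 -0.0619  0.0745  0.0145] [0.5] start [15.5]
[ 0.6009 -0.0345  0.063   0.0011] [8.8] start [43.2]
[ 0.5918 -0.0599  0.0802 -0.0084] [66.1 24.6  9.7 23.6] start [63.8 26.2 15.5 43.2]
```

View pics/sd.png

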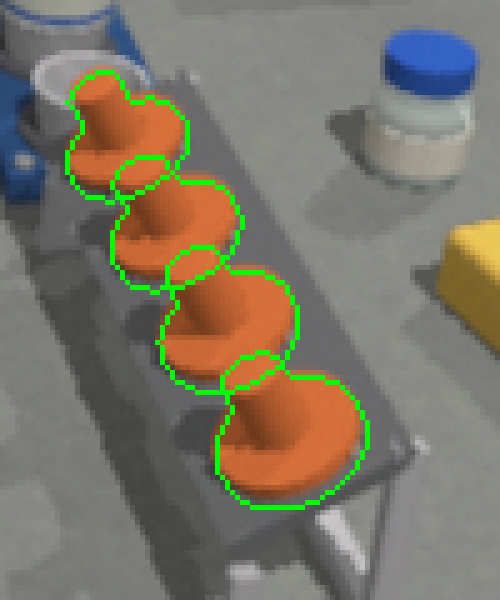

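The side overlay shows the real caps about 2 px (4 mm) higher than the model, so the fingertips landed on the flange. I'll use mid ≈ (.590,−.060,.082) and grasp higher on the knob.

```bash
python3 - <<'E'
from h import *
st(); go([.576,-.060,.1062],-.5,30)
E
```

```text
t21.32 [ 0.5319 -0.0594  0.1821] [0.6859 0.6803 0.1827 0.1825] F [0.1 0.2 0.5] w0.0611 g0.0 q [ 0.11 -0.13 -0.07  2.2  -0.05  0.55  0.07]
turn [-0.01 -0.03 -0.  ] shift [-0.01   0.01   2.195]
```

Emit:
drive_tool(series=[0,0,0,0,0,0.8,0.4,0,0,0,0,0,1.6,0.4,0,0,0,0,0,2.2,0.4,0,0,0,0,0,2.2,0.4,0,0,0,0,0,2.2,0.4,0,0,0,0,0,2.2,-1,0,0,0,0,0,2.2,-1,0,0,0,0,0,2.2,-1,0,0,0,0,0,2.2,-1,0,0,0,0,0,2.2,-1], grip_force=30)

```text
time: 22.15
ee_pos: [0.5759, -0.0602, 0.1075]
eef_rot: [0.686, 0.68, 0.183, 0.184]
ft_force: [0.6, 0.2, 0.5]
width: 0.0354
grip_force: 0.0
```

Emit:
drive_tool(series=[0,0,0,0,0,0,-1,0,0,0,0,0,0,-1,0,0,0,0,0,0,-1])

```text
time: 22.4
ee_pos: [0.576, -0.0601, 0.1071]
eef_rot: [0.686, 0.68, 0.183, 0.183]
ft_force: [-1.3, -0.8, 2.9]
width: 0.023
grip_force: 30.0
```

```bash
python3 - <<'E'
from h import *
st()
E
```

```text
t22.40 [ 0.576  -0.0601  0.1071] [0.686  0.6799 0.1833 0.1834] F [-1.3 -0.8  2.9] w0.0230 g30.0 q [ 0.1   0.08 -0.07  2.18 -0.02  0.35  0.05]
```

Emit:
drive_tool(series=[0,0,0,0,0,-0.4,-1,0,0,0,0,0,-0.8,-1,0,0,0,0,0,-1.4,-1,0,0,0,0,0,-2.2,-1,0,0,0,0,0,-3.0,-1,0,0,0,0,0,-3.0,-1,0,0,0,0,0,-3.0,-1])

```text
time: 22.98
ee_pos: [0.516, -0.06, 0.2124]
eef_rot: [0.686, 0.68, 0.184, 0.184]
ft_force: [-0.1, -0.6, -1.3]
width: 0.0229
grip_force: 30.0
```

```bash
python3 - <<'E'
from h import *
st(); go([.58,.01,.22])
E
```

```text
t22.98 [ 0.516  -0.06    0.2124] [0.6858 0.6796 0.1841 0.1843] F [-0.1 -0.6 -1.3] w0.0229 g30.0 q [ 0.12 -0.21 -0.07  2.2  -0.06  0.62  0.07]
turn [ 6.04  0.   -0.1 ] shift [1.764 1.463 0.637]
```

Emit:
drive_tool(series=[1.3,0,0,0.5,0.4,0.2,-1,2.6,0,0,1,0.8,0.4,-1,3.9,0,0,1.4,1.2,0.6,-1,5.2,0,0,1.76,1.46,0.64,-1,6.04,0,-0.1,1.76,1.46,0.64,-1,6.04,0,-0.1,1.76,1.46,0.64,-1,6.04,0,-0.1,1.76,1.46,0.64,-1,6.04,0,-0.1,1.76,1.46,0.64,-1])

```text
time: 23.65
ee_pos: [0.579, 0.0094, 0.2164]
eef_rot: [0.707, 0.707, -0.001, -0.001]
ft_force: [-1.1, -0.2, -0.6]
width: 0.023
grip_force: 30.0
```

```bash
python3 - <<'E'
from h import *
st(); c=get_calibration("wrist"); im=camera("wrist")[:,:,::-1].copy()
print([ringfit(c,im,g,.080,.025,.032,win=.008) for g in ((.6123,.125),(.6157,.207),(.619,.288))])
go([.6123,.125,.16])
a=cv2.resize(im[100:384,100:400],(600,568),interpolation=cv2.INTER_CUBIC); cv2.imwrite("pics/p8.png",a)
E
```

```text
t23.65 [0.579  0.0094 0.2164] [ 0.7074  0.7068 -0.0013 -0.0011] F [-1.1 -0.2 -0.6] w0.0230 g30.0 q [ 0.04  0.26 -0.16  1.62  0.04  1.27 -0.13]
[(array([0.6128, 0.1265]), 0.49), (array([0.6057, 0.197 ]), 0.0), (array([0.609, 0.278]), 0.0)]
turn [-0.03  0.   -0.01] shift [2.892 0.837 1.422]
```

View pics/p8.png

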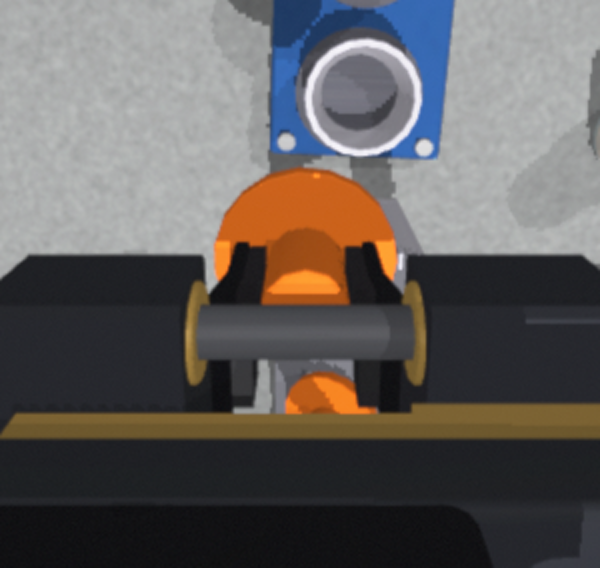

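p8 shows the cap held squarely by its knob, flange at (305,235), upright. I'll move it to the sleeve in socket 2.

Emit:
drive_tool(series=[0,0,0,0.9,0.3,0,-1,0,0,0,1.8,0.6,0.4,-1,0,0,0,2.91,0.85,1.0,-1,0,0,0,2.91,0.85,1.3,-1,0,0,0,2.91,0.85,1.3,-1,0,0,0,2.91,0.85,1.3,-1,0,0,0,2.91,0.85,1.3,-1])

```text
time: 24.28
ee_pos: [0.6136, 0.1248, 0.1668]
eef_rot: [0.708, 0.706, -0.001, -0.0]
ft_force: [0.1, -0.1, -1.3]
width: 0.0237
grip_force: 30.0
```

```bash
python3 - <<'E'
from h import *
st(); go([.6128,.1257,.1165])
E
```

```text
t24.28 [0.6136 0.1248 0.1668] [ 7.077e-01  7.065e-01 -7.000e-04 -2.000e-04] F [ 0.1 -0.1 -1.3] w0.0237 g30.0 q [-0.11  0.4  -0.21  1.55  0.09  1.21 -0.34]
turn [-0.01  0.01 -0.02] shift [ 0.024 -0.019  1.257]
```

Emit:
drive_tool(series=[0,0,0,0,-0.02,0.4,-1,0,0,0,0,-0.02,0.7,-1,0,0,0,0,-0.02,0.9,-1,0,0,0,0,-0.02,1.0,-1,0,0,0,0,-0.02,1.1,-1,0,0,0,0,-0.02,1.15,-1,0,0,0,0,-0.02,1.2,-1,0,0,0,0,-0.02,1.2,-1])

```text
time: 24.95
ee_pos: [0.6128, 0.1264, 0.118]
eef_rot: [0.707, 0.707, -0.001, -0.001]
ft_force: [-0.1, 0.1, -1.4]
width: 0.0233
grip_force: 30.0
```

Emit:
drive_tool(series=[0,0,0,0,0,0.05,-1,0,0,0,0,0,0.1,-1,0,0,0,0,0,0.15,-1,0,0,0,0,0,0.15,-1])

```text
time: 25.28
ee_pos: [0.6132, 0.1267, 0.1168]
eef_rot: [0.707, 0.707, -0.0, -0.0]
ft_force: [-18.0, -5.1, 38.6]
width: 0.0229
grip_force: 30.0
```

Emit:
drive_tool(series=[0,0,0,0,0,-0.08,-1,0,0,0,0,0,-0.08,0.4,0,0,0,0,0,-0.08,0.4,0,0,0,0,0,-0.08,0.4,0,0,0,0,0,-0.08,0.4,0,0,0,0,0,-0.5,0.4,0,0,0,0,0,-1.2,0.4,0,0,0,0,0,-2,0.4,0,0,0,0,0,-2.5,0.4,0,0,0,0,0,-2.5,0.4])

```text
time: 26.12
ee_pos: [0.6149, 0.1271, 0.2165]
eef_rot: [0.707, 0.707, 0.002, 0.001]
ft_force: [0.1, -1.0, 0.5]
width: 0.0604
grip_force: 0.0
```

```bash
python3 - <<'E'
from h import *
st(); go([.531,-.132,.184],-.5,30)
cv2.imwrite("pics/cap1.png",cv2.resize(camera("wrist")[130:340,130:390][:,:,::-1],(780,630)[:2] if 0 else (740,598),interpolation=cv2.INTER_CUBIC))
E
```

```text
t26.12 [0.6149 0.1271 0.2165] [7.071e-01 7.071e-01 1.800e-03 6.000e-04] F [ 0.1 -1.   0.5] w0.0604 g0.0 q [-0.11  0.36 -0.22  1.49  0.08  1.3  -0.33]
turn [-5.96 -0.05  0.09] shift [-6.478 -2.1    0.794]
```

View pics/cap1.png

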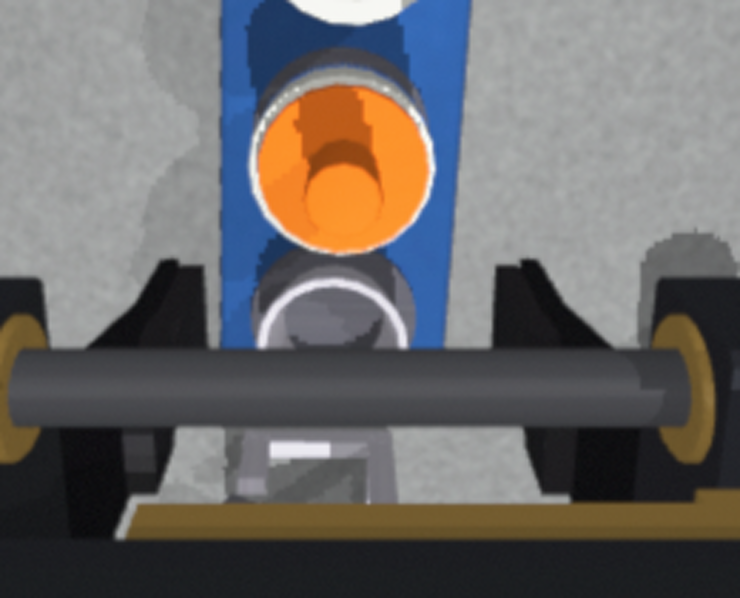

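The picture shows the cap flush and centred on its sleeve, with an even white rim all round its flange. On to the next cap.

Emit:
drive_tool(series=[-0.8,0,0,-0.9,-0.3,0,0.4,-1.6,0,0,-1.8,-0.6,0.1,0.4,-2.4,0,0,-2.7,-0.9,0.2,0.4,-3.2,0,0,-3.6,-1.2,0.3,0.4,-4.0,0,0,-4.5,-1.5,0.4,0.4,-4.8,0,0,-5.4,-1.8,0.6,0.4,-5.96,0,0.1,-6.48,-2.1,0.8,0.4,-5.96,0,0.1,-6.48,-2.1,0.8,0.4,-5.96,0,0.1,-6.48,-2.1,0.8,0.4,-5.96,0,0.1,-6.48,-2.1,0.8,0.4])

```text
time: 27.0
ee_pos: [0.5279, -0.1331, 0.1787]
eef_rot: [0.687, 0.68, 0.18, 0.18]
ft_force: [0.3, 0.9, 0.5]
width: 0.0607
grip_force: 0.0
```

Emit:
drive_tool(series=[0,0,0,0,0,0,0.4,0,0,0,0,0,0,0.4,0,0,0,0,0,0,0.4])

```text
time: 27.25
ee_pos: [0.5294, -0.1317, 0.1799]
eef_rot: [0.686, 0.681, 0.181, 0.18]
ft_force: [0.4, 0.6, 0.3]
width: 0.0608
grip_force: 0.0
```

```bash
python3 - <<'E'
from h import *
st(); go([.5754,-.132,.1062],-.5,30)
E
```

```text
t27.25 [ 0.5294 -0.1317  0.1799] [0.686  0.6813 0.1808 0.1804] F [0.4 0.6 0.3] w0.0608 g0.0 q [ 0.23 -0.09 -0.    2.17 -0.21  0.57  0.37]
turn [-0.08 -0.03  0.01] shift [-0.003  0.089  2.171]
```

Emit:
drive_tool(series=[-0.08,0,0,0,0.09,0.8,0.2,-0.08,0,0,0,0.09,1.6,0.2,-0.08,0,0,0,0.09,2.17,0.2,-0.08,0,0,0,0.09,2.17,0.2,-0.08,0,0,0,0.09,2.17,-1,-0.08,0,0,0,0.09,2.17,-1,-0.08,0,0,0,0.09,2.17,-1,-0.08,0,0,0,0.09,2.17,-1,-0.08,0,0,0,0.09,2.17,-1,-0.08,0,0,0,0.09,2.17,-1])

```text
time: 28.08
ee_pos: [0.5752, -0.1332, 0.1074]
eef_rot: [0.686, 0.68, 0.184, 0.184]
ft_force: [-4.0, 1.0, 7.4]
width: 0.0234
grip_force: 30.0
```

Emit:
drive_tool(series=[0,0,0,0,0,0,-1,0,0,0,0,0,0,-1])

```text
time: 28.25
ee_pos: [0.5752, -0.1332, 0.1074]
eef_rot: [0.686, 0.68, 0.184, 0.184]
ft_force: [-5.7, 0.6, 9.1]
width: 0.0234
grip_force: 30.0
```

```bash
python3 - <<'E'
from h import *
st(); go([.5754,-.132,.1062],-.5,30)
E
```

```text
t28.25 [ 0.5752 -0.1332  0.1074] [0.6859 0.6797 0.1835 0.1838] F [-5.7  0.6  9.1] w0.0234 g30.0 q [ 0.21  0.11 -0.01  2.15 -0.27  0.38  0.42]
turn [ 0.02 -0.02 -0.01] shift [ 0.031 -0.011  0.029]
```

Emit:
drive_tool(series=[0,0,0,0,0,-0.4,-1,0,0,0,0,0,-0.8,-1,0,0,0,0,0,-1.4,-1,0,0,0,0,0,-2.2,-1,0,0,0,0,0,-3.0,-1,0,0,0,0,0,-3.0,-1,0,0,0,0,0,-3.0,-1])

```text
time: 28.83
ee_pos: [0.515, -0.1331, 0.2123]
eef_rot: [0.686, 0.68, 0.184, 0.185]
ft_force: [0.2, -0.6, -1.4]
width: 0.0228
grip_force: 30.0
```

```bash
python3 - <<'E'
from h import *
st(); go([.60,.12,.22])
E
```

```text
t28.83 [ 0.515  -0.1331  0.2123] [0.6858 0.6795 0.184  0.1847] F [ 0.2 -0.6 -1.4] w0.0228 g30.0 q [ 0.23 -0.17  0.01  2.17 -0.19  0.64  0.36]
turn [ 6.04  0.01 -0.1 ] shift [6.347 1.881 0.882]
```

Emit:
drive_tool(series=[0.9,0,0,0.9,0.2,0,-1,1.8,0,0,1.8,0.5,0.1,-1,2.7,0,0,2.7,0.8,0.2,-1,3.6,0,0,3.6,1.1,0.4,-1,4.5,0,0,4.5,1.4,0.6,-1,5.4,0,0,5.4,1.7,0.8,-1,6.04,0,-0.1,6.35,1.88,0.88,-1,6.04,0,-0.1,6.35,1.88,0.88,-1,6.04,0,-0.1,6.35,1.88,0.88,-1,6.04,0,-0.1,6.35,1.88,0.88,-1])

```text
time: 29.67
ee_pos: [0.5993, 0.1205, 0.2159]
eef_rot: [0.707, 0.707, -0.002, -0.002]
ft_force: [0.1, -0.4, -1.0]
width: 0.0233
grip_force: 30.0
```

```bash
python3 - <<'E'
from h import *
st(); c=get_calibration("wrist"); im=camera("wrist")[:,:,::-1].copy()
print([ringfit(c,im,g,.080,.025,.032,win=.008) for g in ((.6157,.207),(.619,.288))])
go([.6162,.2078,.22])
E
```

```text
t29.67 [0.5993 0.1205 0.2159] [ 0.7069  0.7073 -0.0022 -0.0019] F [ 0.1 -0.4 -1. ] w0.0233 g30.0 q [-0.04  0.34 -0.29  1.52  0.1   1.3  -0.34]
[(array([0.6167, 0.207 ]), 0.56), (array([0.6205, 0.2895]), 0.15)]
turn [-0.05  0.01 -0.01] shift [ 2.207  0.419 -0.088]
```

Emit:
drive_tool(series=[-0.05,0,0,0.9,0.2,0,-1,-0.05,0,0,1.8,0.42,0,-1,-0.05,0,0,2.2,0.42,0,-1,-0.05,0,0,2.2,0.42,0.5,-1,-0.05,0,0,2.2,0.42,1.1,-1,-0.05,0,0,2.2,0.42,1.3,-1,-0.05,0,0,2.2,0.42,1.3,-1,-0.05,0,0,2.2,0.42,1.3,-1])

```text
time: 30.38
ee_pos: [0.6164, 0.2073, 0.1664]
eef_rot: [0.708, 0.707, 0.0, 0.001]
ft_force: [0.1, 0.3, -0.5]
width: 0.0232
grip_force: 30.0
```

```bash
python3 - <<'E'
from h import *
st(); go([.6165,.2078,.1165])
E
```

```text
t30.38 [0.6164 0.2073 0.1664] [7.077e-01 7.066e-01 3.000e-04 6.000e-04] F [ 0.1  0.3 -0.5] w0.0232 g30.0 q [-0.16  0.46 -0.32  1.47  0.15  1.23 -0.5 ]
turn [ 0.01  0.   -0.02] shift [1.200e-02 1.000e-03 1.247e+00]
```

Emit:
drive_tool(series=[0,0,0,0,0,0.4,-1,0,0,0,0,0,0.7,-1,0,0,0,0,0,0.9,-1,0,0,0,0,0,1.0,-1,0,0,0,0,0,1.1,-1,0,0,0,0,0,1.18,-1,0,0,0,0,0,1.24,-1,0,0,0,0,0,1.27,-1,0,0,0,0,0,1.29,-1,0,0,0,0,0,1.29,-1])

```text
time: 31.22
ee_pos: [0.6171, 0.2077, 0.1181]
eef_rot: [0.708, 0.707, 0.001, 0.002]
ft_force: [-11.3, -9.4, 26.4]
width: 0.0231
grip_force: 30.0
```

Emit:
drive_tool(series=[0,0,0,0,0,0.04,-1,0,0,0,0,0,0.07,-1,0,0,0,0,0,0.07,-1])

```text
time: 31.47
ee_pos: [0.6172, 0.208, 0.1175]
eef_rot: [0.707, 0.707, 0.001, 0.002]
ft_force: [-18.5, -11.0, 41.8]
width: 0.0229
grip_force: 30.1
```

Bottomed. Release it and go for the third cap.

Emit:
drive_tool(series=[0,0,0,0,0,-0.08,-1,0,0,0,0,0,-0.08,0.4,0,0,0,0,0,-0.08,0.4,0,0,0,0,0,-0.08,0.4,0,0,0,0,0,-0.08,0.4,0,0,0,0,0,-0.5,0.4,0,0,0,0,0,-1.2,0.4,0,0,0,0,0,-2,0.4,0,0,0,0,0,-2.5,0.4,0,0,0,0,0,-2.5,0.4])

```text
time: 32.3
ee_pos: [0.618, 0.2096, 0.2165]
eef_rot: [0.707, 0.707, 0.004, 0.002]
ft_force: [0.5, 0.6, 0.3]
width: 0.0603
grip_force: 0.0
```

```bash
python3 - <<'E'
from h import *
st(); cv2.imwrite("pics/cap2.png",camera("wrist")[:,:,::-1]); go([.55,.05,.21],-.5,15); go([.5304,-.204,.184],-.5,30)
E
```

```text
t32.30 [0.618  0.2096 0.2165] [0.7071 0.7071 0.0037 0.0017] F [0.5 0.6 0.3] w0.0603 g0.0 q [-0.16  0.42 -0.32  1.41  0.13  1.32 -0.49]
turn [-2.94 -0.03  0.1 ] shift [-3.982 -1.682  0.079]
turn [-5.94 -0.05  0.09] shift [-10.333  -2.176   0.717]
```

Emit:
drive_tool(series=[-0.6,0,0,-0.9,-0.2,0,0.4,-1.2,0,0,-1.8,-0.5,0,0.4,-1.8,0,0,-2.7,-0.8,0,0.4,-2.4,0,0,-3.6,-1.1,0,0.4,-3,0,0,-4.5,-1.4,0.1,0.4,-3.6,0,0,-5.4,-1.7,0.2,0.4,-4.2,0,0,-6.3,-2.0,0.3,0.4,-4.8,0,0.1,-7.2,-2.18,0.4,0.4,-5.4,0,0.1,-8.1,-2.18,0.6,0.4,-5.94,0,0.1,-9.0,-2.18,0.72,0.4])

```text
time: 33.18
ee_pos: [0.5273, -0.1534, 0.181]
eef_rot: [0.687, 0.68, 0.181, 0.183]
ft_force: [1.1, 0.7, -0.0]
width: 0.0611
grip_force: 0.0
```

Emit:
drive_tool(series=[0,0,0,-0.8,0,0,0.2,0,0,0,-1.33,0,0,0.2,0,0,0,-1.33,0,0,0.2,0,0,0,-1.33,0,0,0.2,0,0,0,-1.33,0,0,0.2])

```text
time: 33.6
ee_pos: [0.5282, -0.2036, 0.1812]
eef_rot: [0.686, 0.681, 0.181, 0.181]
ft_force: [-0.8, -0.1, 0.0]
width: 0.0524
grip_force: 0.0
```

```bash
python3 - <<'E'
from h import *
st(); go([.5748,-.204,.1062],-.5,30)
E
```

```text
t33.60 [ 0.5282 -0.2036  0.1812] [0.6864 0.6807 0.1813 0.1806] F [-0.8 -0.1  0. ] w0.0524 g0.0 q [ 0.32 -0.03  0.08  2.11 -0.34  0.61  0.62]
turn [-0.07 -0.04 -0.01] shift [-0.007  0.085  2.206]
```

Emit:
drive_tool(series=[-0.07,0,0,0,0.08,0.8,0.2,-0.07,0,0,0,0.08,1.6,0.2,-0.07,0,0,0,0.08,2.2,0.2,-0.07,0,0,0,0.08,2.2,0.2,-0.07,0,0,0,0.08,2.2,-1,-0.07,0,0,0,0.08,2.2,-1,-0.07,0,0,0,0.08,2.2,-1,-0.07,0,0,0,0.08,2.2,-1,-0.07,0,0,0,0.08,2.2,-1,-0.07,0,0,0,0.08,2.2,-1])

```text
time: 34.43
ee_pos: [0.5752, -0.2051, 0.1087]
eef_rot: [0.686, 0.68, 0.184, 0.184]
ft_force: [-5.4, 0.2, 7.2]
width: 0.0235
grip_force: 30.0
```

Emit:
drive_tool(series=[0,0,0,0,0,0,-1,0,0,0,0,0,0,-1])

```text
time: 34.6
ee_pos: [0.5752, -0.2051, 0.1087]
eef_rot: [0.686, 0.68, 0.184, 0.184]
ft_force: [-6.2, 1.3, 8.4]
width: 0.0232
grip_force: 30.0
```

Emit:
drive_tool(series=[0,0,0,0,0,-0.4,-1,0,0,0,0,0,-0.8,-1,0,0,0,0,0,-1.4,-1,0,0,0,0,0,-2.2,-1,0,0,0,0,0,-3.0,-1,0,0,0,0,0,-3.0,-1,0,0,0,0,0,-3.0,-1])

```text
time: 35.18
ee_pos: [0.515, -0.2052, 0.2136]
eef_rot: [0.686, 0.679, 0.184, 0.185]
ft_force: [0.8, -0.1, -1.1]
width: 0.0229
grip_force: 30.0
```

```bash
python3 - <<'E'
from h import *
st(); go([.60,.19,.22])
E
```

```text
t35.18 [ 0.515  -0.2052  0.2136] [0.6857 0.6793 0.1844 0.1854] F [ 0.8 -0.1 -1.1] w0.0229 g30.0 q [ 0.32 -0.1   0.09  2.11 -0.31  0.67  0.6 ]
turn [ 6.06  0.02 -0.11] shift [9.899 1.833 0.897]
```

Emit:
drive_tool(series=[0.6,0,0,0.9,0.2,0,-1,1.2,0,0,1.8,0.4,0.1,-1,1.8,0,0,2.7,0.6,0.2,-1,2.4,0,0,3.6,0.8,0.3,-1,3.0,0,0,4.5,1.0,0.4,-1,3.6,0,0,5.4,1.2,0.5,-1,4.2,0,0,6.3,1.4,0.6,-1,4.8,0,0,7.2,1.6,0.7,-1,5.4,0,0,8.1,1.8,0.8,-1,6.06,0,-0.1,9.0,1.83,0.9,-1])

```text
time: 36.02
ee_pos: [0.5998, 0.1566, 0.2168]
eef_rot: [0.707, 0.707, -0.002, -0.002]
ft_force: [0.1, -0.3, -0.4]
width: 0.0231
grip_force: 30.0
```

Emit:
drive_tool(series=[0,0,0,0.9,0,0,-1,0,0,0,0.9,0,0,-1,0,0,0,0.9,0,0,-1,0,0,0,0.9,0,0,-1])

```text
time: 36.35
ee_pos: [0.5989, 0.1906, 0.2161]
eef_rot: [0.707, 0.707, -0.002, -0.002]
ft_force: [0.2, -0.8, -0.3]
width: 0.023
grip_force: 30.0
```

```bash
python3 - <<'E'
from h import *
st(); c=get_calibration("wrist"); im=camera("wrist")[:,:,::-1].copy()
print(ringfit(c,im,(.619,.288),.080,.025,.032,win=.008))
go([.6200,.2885,.22])
E
```

```text
t36.35 [0.5989 0.1906 0.2161] [ 0.7069  0.7073 -0.0021 -0.0017] F [ 0.2 -0.8 -0.3] w0.0230 g30.0 q [-0.14  0.38 -0.31  1.47  0.12  1.32 -0.46]
(array([0.6205, 0.2885]), 0.51)
turn [-0.05  0.01 -0.01] shift [ 2.472  0.518 -0.09 ]
```

Emit:
drive_tool(series=[-0.05,0,0,0.9,0.2,0,-1,-0.05,0,0,1.8,0.53,0,-1,-0.05,0,0,2.46,0.53,0,-1,-0.05,0,0,2.46,0.53,0.5,-1,-0.05,0,0,2.46,0.53,1.1,-1,-0.05,0,0,2.46,0.53,1.3,-1,-0.05,0,0,2.46,0.53,1.3,-1,-0.05,0,0,2.46,0.53,1.3,-1])

```text
time: 37.07
ee_pos: [0.6207, 0.2877, 0.166]
eef_rot: [0.708, 0.706, 0.0, 0.001]
ft_force: [1.0, 0.5, 0.0]
width: 0.023
grip_force: 30.0
```

```bash
python3 - <<'E'
from h import *
st(); go([.6203,.2885,.1180])
E
```

```text
t37.07 [0.6207 0.2877 0.166 ] [7.077e-01 7.065e-01 1.000e-04 5.000e-04] F [1.  0.5 0. ] w0.0230 g30.0 q [-0.27  0.53 -0.33  1.37  0.17  1.27 -0.61]
turn [ 0.01  0.01 -0.02] shift [ 0.02  -0.01   1.201]
```

Emit:
drive_tool(series=[0,0,0,0,0,0.4,-1,0,0,0,0,0,0.7,-1,0,0,0,0,0,0.9,-1,0,0,0,0,0,1.0,-1,0,0,0,0,0,1.1,-1,0,0,0,0,0,1.18,-1,0,0,0,0,0,1.24,-1,0,0,0,0,0,1.28,-1,0,0,0,0,0,1.31,-1,0,0,0,0,0,1.31,-1])

```text
time: 37.9
ee_pos: [0.6208, 0.2892, 0.1188]
eef_rot: [0.707, 0.707, 0.001, 0.001]
ft_force: [-15.0, -9.0, 33.5]
width: 0.0232
grip_force: 30.1
```

Emit:
drive_tool(series=[0,0,0,0,0,0.04,-1,0,0,0,0,0,0.04,-1,0,0,0,0,0,-0.06,0.4,0,0,0,0,0,-0.06,0.4,0,0,0,0,0,-0.06,0.4,0,0,0,0,0,-0.06,0.4,0,0,0,0,0,-0.7,0.4,0,0,0,0,0,-1.5,0.4,0,0,0,0,0,-2.3,0.4,0,0,0,0,0,-2.8,0.4])

```text
time: 38.73
ee_pos: [0.6207, 0.2895, 0.2283]
eef_rot: [0.707, 0.707, 0.002, 0.001]
ft_force: [0.9, 0.2, 1.2]
width: 0.0596
grip_force: 0.0
```

```bash
python3 - <<'E'
from h import *
st(); go([.52,.16,.26])
E
```

```text
t38.73 [0.6207 0.2895 0.2283] [7.071e-01 7.071e-01 1.600e-03 6.000e-04] F [0.9 0.2 1.2] w0.0596 g0.0 q [-0.28  0.49 -0.33  1.29  0.16  1.38 -0.6 ]
turn [ 0.04 -0.02 -0.  ] shift [-3.237 -2.516 -0.806]
```

Emit:
drive_tool(series=[0,0,0,-0.7,-0.5,-0.4,-1,0,0,0,-1.4,-1.1,-0.8,-1,0,0,0,-2.2,-1.7,-0.8,-1,0,0,0,-3.2,-2.5,-0.8,-1,0,0,0,-3.2,-2.5,-0.8,-1,0,0,0,-3.2,-2.5,-0.8,-1,0,0,0,-3.2,-2.5,-0.8,-1,0,0,0,-3.2,-2.5,-0.8,-1])

```text
time: 39.4
ee_pos: [0.5205, 0.1622, 0.257]
eef_rot: [0.707, 0.707, 0.001, 0.0]
ft_force: [-0.0, 0.2, 0.5]
width: 0.0151
grip_force: 0.0
```

```bash
python3 - <<'E'
from h import *
st(); c=get_calibration("wrist"); w=camera("wrist")[:,:,::-1].copy(); d=camera("side")[:,:,::-1]
hsv=cv2.cvtColor(w,cv2.COLOR_BGR2HSV); M=cv2.inRange(hsv,(45,120,60),(75,255,255)); M[:,330:]=0
n,_,s,ce=cv2.connectedComponentsWithStats(M); 
for i in range(1,n):
    if s[i,4]>60: print("green",ce[i],s[i],onz(c,[ce[i]],.053))
o=np.zeros((600,800,3),np.uint8); o[:300,:400]=cv2.resize(w,(400,300)); o[:300,400:]=cv2.resize(d,(400,300),interpolation=cv2.INTER_AREA)
o[300:,:400]=cv2.resize(d[150:300,240:440],(400,300),interpolation=cv2.INTER_CUBIC); o[300:,400:]=cv2.resize(w[0:225,130:430],(400,300),interpolation=cv2.INTER_CUBIC)
cv2.imwrite("pics/chk.png",o); go([.446,.349,.11])
E
```

```text
t39.40 [0.5205 0.1622 0.257 ] [7.067e-01 7.075e-01 6.000e-04 1.000e-04] F [-0.   0.2  0.5] w0.0151 g0.0 q [-0.09  0.17 -0.33  1.64  0.06  1.34 -0.43]
green [179.22994652   6.01069519] [163   0  32  16 374] [[0.44549491 0.33900758 0.053     ]]
turn [ 0.   -0.01  0.02] shift [ 4.666 -1.855  3.671]
```

View pics/chk.png

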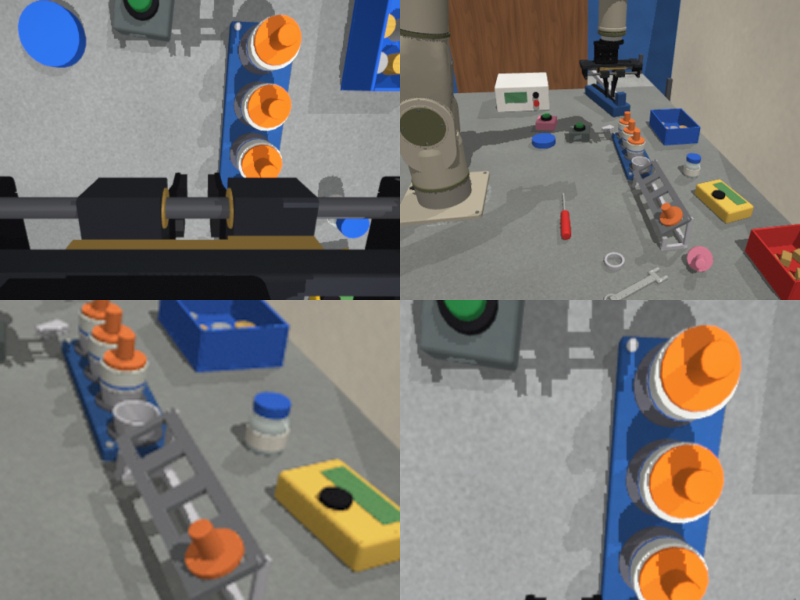

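The check picture shows three capped, upright sleeves, with the unused fourth cap still in the rack and no sleeve left on the bench. The grey-box button at (470,300) in the crop is the real one. The one on the pink box is the look-alike. I'll press with closed fingers at (.4455,.349).

Emit:
drive_tool(series=[0,0,0,0.9,-0.35,0,-1,0,0,0,1.8,-0.7,0,-1,0,0,0,2.7,-1.1,0,-1,0,0,0,3.6,-1.5,0.4,-1,0,0,0,4.67,-1.87,1.2,-1,0,0,0,4.67,-1.87,2.0,-1,0,0,0,4.67,-1.87,3.0,-1,0,0,0,4.67,-1.87,3.67,-1,0,0,0,4.67,-1.87,3.67,-1,0,0,0,4.67,-1.87,3.67,-1])

```text
time: 40.33
ee_pos: [0.4448, 0.3483, 0.1095]
eef_rot: [0.707, 0.707, -0.001, -0.0]
ft_force: [0.4, 0.6, 1.1]
width: 0.0007
grip_force: 0.0
```

```bash
python3 - <<'E'
from h import *
st(); go([.4455,.349,.068])
w=camera("wrist")[:,:,::-1].copy(); s=camera("scene")[:,:,::-1]; o=np.zeros((600,800,3),np.uint8); o[:,:400]=cv2.resize(w[150:384,175:331],(400,600),interpolation=cv2.INTER_CUBIC); o[:300,400:]=cv2.resize(s[210:330,260:420],(400,300),interpolation=cv2.INTER_CUBIC); cv2.imwrite("pics/btn.png",o)
E
```

```text
t40.33 [0.4448 0.3483 0.1095] [ 7.068e-01  7.074e-01 -1.000e-03 -3.000e-04] F [0.4 0.6 1.1] w0.0007 g0.0 q [-0.36  0.36 -0.45  1.76  0.17  1.07 -0.87]
turn [-0.02  0.01  0.01] shift [0.02  0.018 1.036]
```

View pics/btn.png

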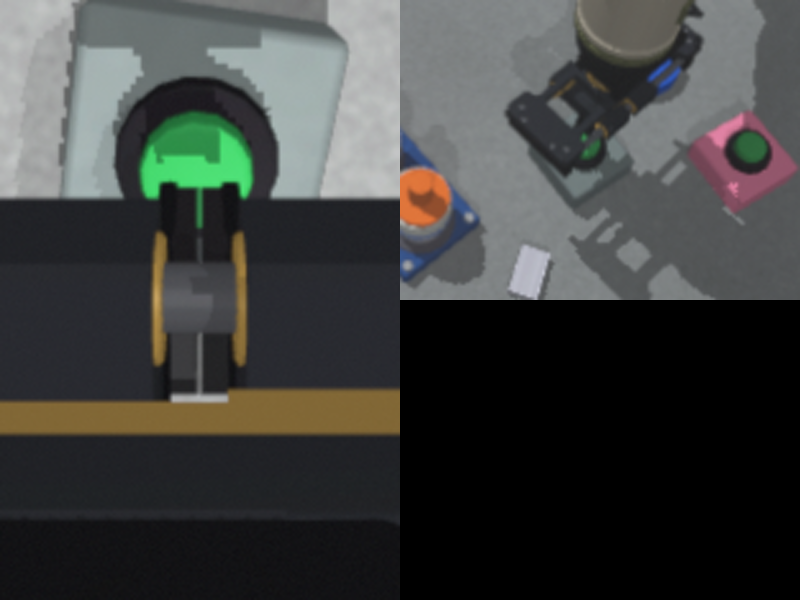

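The picture shows the closed fingertips centred over the green button on the grey box, with the pink one well to the side. Press.

Emit:
drive_tool(series=[0,0,0,0.02,0.02,0.5,-1,0,0,0,0.02,0.02,0.8,-1,0,0,0,0.02,0.02,0.95,-1,0,0,0,0.02,0.02,1.03,-1,0,0,0,0.02,0.02,1.06,-1,0,0,0,0.02,0.02,1.08,-1,0,0,0,0.02,0.02,1.08,-1,0,0,0,0.02,0.02,1.08,-1])

```text
time: 41.1
ee_pos: [0.4473, 0.3493, 0.0726]
eef_rot: [0.707, 0.707, 0.002, 0.001]
ft_force: [-13.8, -14.7, 45.7]
width: 0.0006
grip_force: 23.3
```

The 45 N contact came 2.4 mm too high, so a fingertip is probably on the black bezel rather than only on the button. I'll back off and measure the button properly.

Emit:
drive_tool(series=[0,0,0,0,0,-0.5,-1,0,0,0,0,0,-1.2,-1,0,0,0,-0.8,0,-2,-1,0,0,0,-1.6,0,-2.5,-1,0,0,0,-2.2,0,-2.5,-1,0,0,0,-2.2,0,-2.5,-1,0,0,0,-2.2,0,-2.5,-1,0,0,0,-2.2,0,-2.5,-1])

```text
time: 41.77
ee_pos: [0.4462, 0.2613, 0.1676]
eef_rot: [0.707, 0.707, 0.001, 0.0]
ft_force: [-0.3, 0.8, -1.1]
width: 0.0001
grip_force: 0.0
```

```bash
python3 - <<'E'
from h import *
st(); c=get_calibration("wrist"); w=camera("wrist")[:,:,::-1].copy()
hsv=cv2.cvtColor(w,cv2.COLOR_BGR2HSV); M=cv2.inRange(hsv,(45,110,40),(75,255,255)); m3=cv2.merge([M]*3)
for z in (.047,.053): print(z,ringfit(c,m3,(.4455,.349),z,-1,.016,win=.015))
n,_,s,ce=cv2.connectedComponentsWithStats(M); i=1+np.argmax(s[1:,4]); print(ce[i],s[i],onz(c,[ce[i]],.053))
bk=cv2.inRange(cv2.cvtColor(w,cv2.COLOR_BGR2GRAY),0,50); x,y=ce[i].astype(int)
print("row",[tuple(w[y,k]) for k in range(x-40,x+41,4)]); print("col",[tuple(w[k,x]) for k in range(y-36,y+37,4)])
# same for earlier image w4-like: bezel extents
cv2.imwrite("pics/btn2.png",w)
E
```

```text
t41.77 [0.4462 0.2613 0.1676] [7.071e-01 7.072e-01 7.000e-04 3.000e-04] F [-0.3  0.8 -1.1] w0.0001 g0.0 q [-0.22  0.18 -0.44  1.83  0.09  1.15 -0.69]
0.047 (array([0.444 , 0.3485]), 0.95)
0.053 (array([0.4445, 0.348 ]), 0.97)
[249.25882353  92.57254902] [ 230   72   39   42 1275] [[0.44427764 0.34847294 0.053     ]]
row [(np.uint8(117), np.uint8(117), np.uint8(108)), (np.uint8(118), np.uint8(118), np.uint8(109)), (np.uint8(99), np.uint8(99), np.uint8(92)), (np.uint8(89), np.uint8(89), np.uint8(81)), (np.uint8(33), np.uint8(30), np.uint8(30)), (np.uint8(33), np.uint8(35), np.uint8(28)), (np.uint8(75), np.uint8(143), np.uint8(49)), (np.uint8(76), np.uint8(145), np.uint8(49)), (np.uint8(76), np.uint8(144), np.uint8(50)), (np.uint8(77), np.uint8(147), np.uint8(50)), (np.uint8(78), np.uint8(147), np.uint8(52)), (np.uint8(77), np.uint8(145), np.uint8(50)), (np.uint8(76), np.uint8(145), np.uint8(50)), (np.uint8(76), np.uint8(145), np.uint8(50)), (np.uint8(75), np.uint8(144), np.uint8(48)), (np.uint8(39), np.uint8(49), np.uint8(34)), (np.uint8(35), np.uint8(32), np.uint8(33)), (np.uint8(103)
[... 335 characters left out ...]
int8(34), np.uint8(35)), (np.uint8(47), np.uint8(78), np.uint8(37)), (np.uint8(82), np.uint8(152), np.uint8(56)), (np.uint8(81), np.uint8(149), np.uint8(54)), (np.uint8(79), np.uint8(148), np.uint8(52)), (np.uint8(78), np.uint8(147), np.uint8(51)), (np.uint8(78), np.uint8(147), np.uint8(52)), (np.uint8(75), np.uint8(145), np.uint8(48)), (np.uint8(74), np.uint8(142), np.uint8(47)), (np.uint8(74), np.uint8(142), np.uint8(48)), (np.uint8(72), np.uint8(140), np.uint8(46)), (np.uint8(57), np.uint8(107), np.uint8(36)), (np.uint8(31), np.uint8(28), np.uint8(28)), (np.uint8(32), np.uint8(28), np.uint8(29)), (np.uint8(157), np.uint8(158), np.uint8(145)), (np.uint8(175), np.uint8(176), np.uint8(163))]
```

The button centre is at (.4445,.348), so I pressed about 3 mm off-centre and a finger corner caught the bezel. I'll re-centre.

```bash
python3 - <<'E'
from h import *
st(); go([.4443,.348,.085])
E
```

```text
t41.82 [0.446  0.2617 0.1673] [7.067e-01 7.075e-01 5.000e-04 1.000e-04] F [-0.8  1.  -0.2] w0.0004 g0.0 q [-0.22  0.18 -0.44  1.82  0.09  1.15 -0.69]
turn [ 0.01 -0.01  0.01] shift [ 2.156 -0.041  2.058]
```

Emit:
drive_tool(series=[0,0,0,0.8,-0.04,0,-1,0,0,0,1.6,-0.04,0,-1,0,0,0,2.16,-0.04,0.6,-1,0,0,0,2.16,-0.04,1.2,-1,0,0,0,2.16,-0.04,1.8,-1,0,0,0,2.16,-0.04,2.06,-1,0,0,0,2.16,-0.04,2.06,-1,0,0,0,2.16,-0.04,2.06,-1,0,0,0,2.16,-0.04,2.06,-1])

```text
time: 42.57
ee_pos: [0.4453, 0.3479, 0.0861]
eef_rot: [0.707, 0.707, 0.001, 0.0]
ft_force: [-0.0, 0.7, -0.1]
width: 0.0003
grip_force: 0.0
```

```bash
python3 - <<'E'
from h import *
st(); go([.4443,.348,.075]); go([.4443,.348,.068])
E
```

```text
t42.57 [0.4453 0.3479 0.0861] [7.071e-01 7.071e-01 1.300e-03 4.000e-04] F [-0.   0.7 -0.1] w0.0003 g0.0 q [-0.36  0.38 -0.46  1.78  0.19  1.02 -0.89]
turn [ 0.03 -0.02  0.  ] shift [ 0.003 -0.026  0.279]
turn [ 0.03 -0.02  0.  ] shift [ 0.003 -0.026  0.454]
```

Emit:
drive_tool(series=[0,0,0,0,-0.03,0.2,-1,0,0,0,0,-0.03,0.28,-1,0,0,0,0,-0.03,0.32,-1,0,0,0,0,-0.03,0.32,-1,0,0,0,0,-0.03,0.32,-1])

```text
time: 42.98
ee_pos: [0.4442, 0.3477, 0.0734]
eef_rot: [0.707, 0.707, 0.001, 0.001]
ft_force: [-1.2, -1.3, 9.5]
width: 0.0006
grip_force: 5.2
```

Emit:
drive_tool(series=[0,0,0,0,0,0.04,-1,0,0,0,0,0,0.04,-1,0,0,0,0,0,0.04,-1])

```text
time: 43.23
ee_pos: [0.4443, 0.3478, 0.0731]
eef_rot: [0.707, 0.707, 0.002, 0.001]
ft_force: [-5.7, -5.2, 23.9]
width: 0.0005
grip_force: 12.3
```

Emit:
drive_tool(series=[0,0,0,0,0,0.04,-1,0,0,0,0,0,0.04,-1,0,0,0,0,0,0.04,-1])

```text
time: 43.48
ee_pos: [0.4444, 0.3479, 0.0728]
eef_rot: [0.707, 0.707, 0.002, 0.001]
ft_force: [-11.1, -8.9, 39.6]
width: 0.0003
grip_force: 19.4
```

Emit:
drive_tool(series=[0,0,0,0,0,-0.09,-1,0,0,0,0,0,-0.09,-1,0,0,0,0,0,-0.09,-1,0,0,0,0,0,-0.09,-1])

```text
time: 43.82
ee_pos: [0.4443, 0.3477, 0.0734]
eef_rot: [0.707, 0.707, 0.002, 0.001]
ft_force: [0.1, 0.0, 8.9]
width: 0.0005
grip_force: 5.0
```

Emit:
drive_tool(series=[0,0,0,0,0,-0.03,-1,0,0,0,0,0,-0.03,-1,0,0,0,0,0,-0.03,-1,0,0,0,0,0,-0.03,-1])

```text
time: 44.15
ee_pos: [0.4438, 0.3473, 0.0736]
eef_rot: [0.707, 0.707, 0.001, 0.0]
ft_force: [2.4, 1.6, 4.6]
width: 0.0006
grip_force: 1.9
```

Emit:
drive_tool(series=[0,0,0,0,0,-0.03,-1,0,0,0,0,0,-0.03,-1,0,0,0,0,0,-0.03,-1,0,0,0,0,0,-0.03,-1])

```text
time: 44.48
ee_pos: [0.4435, 0.3471, 0.0747]
eef_rot: [0.707, 0.707, 0.0, 0.0]
ft_force: [2.5, 2.1, 4.0]
width: 0.0004
grip_force: 1.6
```

Emit:
drive_tool(series=[0,0,0,0,0,-0.03,-1,0,0,0,0,0,-0.03,-1,0,0,0,0,0,-0.03,-1,0,0,0,0,0,-0.03,-1])

```text
time: 44.82
ee_pos: [0.4434, 0.3469, 0.0758]
eef_rot: [0.707, 0.707, 0.0, 0.0]
ft_force: [1.4, 0.1, 2.8]
width: 0.0002
grip_force: 1.4
```

Emit:
drive_tool(series=[0,0,0,0,0,-0.04,-1,0,0,0,0,0,-0.04,-1,0,0,0,0,0,-0.04,-1,0,0,0,0,0,-0.04,-1])

```text
time: 45.15
ee_pos: [0.4433, 0.3469, 0.0773]
eef_rot: [0.707, 0.707, -0.0, 0.0]
ft_force: [0.4, 0.3, 2.4]
width: 0.0006
grip_force: 1.0
```

Emit:
drive_tool(series=[0,0,0,0,0,-0.06,-1,0,0,0,0,0,-0.06,-1,0,0,0,0,0,-0.06,-1,0,0,0,0,0,-0.06,-1])

```text
time: 45.48
ee_pos: [0.4433, 0.3469, 0.0797]
eef_rot: [0.707, 0.707, 0.0, 0.0]
ft_force: [-0.3, -0.0, -0.2]
width: 0.0004
grip_force: 0.0
```

The release profile settles it. The spring force rises from 0 at TCP .0795 to about 4.3 N at .0736, which is 6 mm of travel, and then comes a hard stop. So the button was pressed fully down, and it has now been let go. I'll retreat and hand in.

Emit:
drive_tool(series=[0,0,0,0,0,-0.8,-1,0,0,0,0,0,-1.6,-1,0,0,0,0,0,-2.4,-1,0,0,0,0,0,-3.2,-1,0,0,0,0,0,-3.2,-1,0,0,0,0,0,-3.2,-1,0,0,0,0,0,-3.2,-1])

```text
time: 46.07
ee_pos: [0.4431, 0.3467, 0.2071]
eef_rot: [0.707, 0.707, -0.0, 0.0]
ft_force: [-1.0, 0.1, -0.2]
width: 0.0007
grip_force: 0.0
```

```bash
python3 - <<'E'
from h import *
st(); print(r.close_job())
E
```

```text
t46.07 [0.4431 0.3467 0.2071] [ 7.071e-01  7.071e-01 -2.000e-04  4.000e-04] F [-1.   0.1 -0.2] w0.0007 g0.0 q [-0.34  0.26 -0.48  1.66  0.12  1.26 -0.84]
the job is handed in; nothing more can be done
None
```

The job is handed in at 46 s: all three sleeves on the bench are seated in the station and capped, and the green start button was pressed fully down twice (once off-centre, then centred) and let go; no verdict came back.

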